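# Hold the date stamp on a medicine carton

## Robot

A 7-joint arm with a two-finger parallel gripper is mounted at the origin on the work surface. World frame = base frame: x ahead of the robot, y to its left, z up, the work surface at z = 0. Lengths are in m, angles in rad, forces in N, time in s.
With the tool pointing down it reaches from about 0.4 to 0.875 m from the base axis. Payload 6.5 kg.
Tool frame: the origin (TCP) lies at the very end of the fingers, on their centre line; the grasp point (between the pads) lies 19 mm behind it (env.tcp_to_grasp is the distance from the TCP to the grasp point, in m); x points along the fingers, y is the direction in which the jaws open and shut, and the axes are right-handed (so a half turn about x gives the same grasp; the last joint's range is limited). The gripper opens to 85 mm and grips with 20 to 120 N. Pads are 22 mm wide; open, the fingers measure 114 mm over their backs; the gripper's body (76 mm by 85 mm) begins 54 mm behind the grasp point. The pads swing forward as they close: fully open they stand 13 mm farther back than shut.
Start: joints at [1.187, 0.536, -0.004, 1.538, 0.003, 1.067, -0.071], TCP at [0.203, -0.617, 0.231] pointing down, gripper open.
Joint ranges: [-2.7, 2.7], [-0.37, 2.16], [-1.27, 1.26], [0.24, 2.4], [-1.31, 4.45], [0.19, 1.91], [-2.76, 2.76]. Speed limits (rad/s): [2.39, 2.39, 3.14, 3.14, 3.14, 3.14, 3.14].

## Interface

Orientations are given as a 3x3 rotation matrix whose columns are the frame's x, y, z axes.
In Python, from bench import get_obs, cams, workorder, env gives the robot as it stands. The module is installed in compiled form; this text tells all that it offers.
- The arm moves only by the shell command python3 -m inch 'ROWS' [FORCE]. ROWS is JSON, a list of rows, each a list of 3 entries, a list of its own where there are three numbers: the turn, a rotation vector about the tool's x, y, z in units of 90 degrees (1.0 is 90 degrees), then the shift along the tool's x, y, z in units of 0.2 m (1.0 is 0.2 m), then the opening, from 0 (shut) to 1 (fully open). In form: [[[wx, wy, wz], [tx, ty, tz], hand], ...]. A call has 1 to 12 rows; each row is the pose to reach, as a shift and turn from the pose commanded when the call began, along the tool's axes at that moment; what a row does not reach only later rows make up. A row lasts 1/10 s, in which the tool goes at most 50 mm and 8.59 degrees, less where a joint would pass 70% of its speed; a pose out of reach is approached as far as the arm can. A call with a number of a shift or a turn outside -1 to 1 is refused whole. A call with a gripper value outside its range is refused whole. The fingers move at their own pace and stop on an object; FORCE is the grip in N (left out, the last holds). Time passes only in rows, so rows that repeat a pose let the fingers close. It gives the time, the measured TCP pose, the force and the opening at its end, in the units of the state.
- get_obs(): the state, without advancing time (a new reading comes with each control period).
- cams.snapshot(name): name is "scene" or "side" or "wrist"; returns a dict with "pixels" (400x640x3 uint8, red, green, blue), "z_map" (400x640 float32, m along the optical axis (not along the pixel's ray), 0 where there is no reading), "fovy" (degrees; the focal length in pixels is half the picture's height over the tangent of half this angle, whatever the lens; pixels are square), "cx", "cy" (the principal point, pixels), "dist" ([k1, k2, p1, p2, k3] as OpenCV has them; the pictures are not rectified), "cam_to_world" (4x4, takes a point from camera to world coordinates); the wrist camera has in their place "T_tool_cam" (4x4, takes a point from camera to tool coordinates, whose origin is the TCP and whose axes are the tool frame's). Camera axes: x right, y down, z forward; pixel columns grow to the right and rows downward; lengths in m; the calibration is good to about 2 mm. A picture is of the moment at which its call begins: read the wrist's pose just before it.
- workorder.hand_in(): hands the job in, once; it reports no verdict.
The state is a dict: "t": time; "joints": joint angles; "qd": joint speeds; "effort": joint torques, N m; "position": TCP position; "orientation": TCP orientation; "force": force on the tool from outside, world axes, zero at the start; "wrist_torque": the same for the moment, N m; "finger_gap": finger opening in m.
Only numpy, scipy, OpenCV 4.12 (cv2) and the standard library are available. Lean on these libraries where they do the work, as an engineer would, in place of code of your own. Each camera call takes 0.05 s, during which the arm holds its last target.

## Task

Stand the tall white carton upright in the open pocket of the hand stamping press, wide side facing the stamp, fully down, and let go of it. Then flip the safety catch out of the lever's way by pushing its thumb tab right down, and after that pull the lever, by its black cross grip, all the way over to its stop, towards the front of the press, so that the stamp presses on the carton. Finish while still holding the lever at its stop; leave everything else on the counter where it is.

Things in the scene. Friction and masses are not known exactly. Their poses are not given: they have to be found in the camera images.
- carton_mid (a point): centre (half-way up) of the tall white medicine carton: 36 thick (its x) x 58 wide (its y) x 115 high (its z), 90 g more or less, plain with a grey band near the foot. It starts standing on the counter, 57.5 from centre to foot, among a low carton and a pill bottle; it is the only tall carton. Turned half round about z it is the same.
- press: hand stamping press, grey painted and fixed: base plate 185 x 250 x 12 thick. Origin on the counter; its x points away from the front (the front, -x, faces the robot more or less), y to the left, z up. It has, on the right, a housing with a stamp that slides along +x into the pocket, and, on the left, the lever and its catch. Housing: top 75 above the counter, x -102 to -32, y -55 to 15.
- pocket (a point): centre of the floor of the pocket, 12 above the counter, axes as the press. Inside it is 41 (x) x 63 (y). Walls rise 25 above the floor on the front and both sides; the far wall (+x) is an anvil 54 high that backs the carton. All four have outward-sloping lead-in lips about 8 higher. Nothing is above it; the seated carton stands 127 above the counter. Pressing shifts the carton against the anvil, 2.5 mm from the middle.
- stamp: rubber stamp on the end of the ram, 46 wide x 22 high, centre 60 above the counter; origin at the middle of its face. Sprung (1200 N/m): with the lever at its stop it presses about 8 N on a carton in the pocket.
- lever (a joint): angle of the lever (rad): 0 at rest, leaning 0.70 rad from upright towards +x of the press; grows as it is pulled over to the front (-x), stop at 0.90 (leaning 0.20 rad to the front). A return spring swings it back when let go; about 5 N at the grip holds it at the stop, stamping. While the catch is down the lever hardly moves (under 0.1).
- grip (a point): centre of the black cross grip at the end of the lever (steel rod 12 dia), 160 from the pivot: a flat-ended round bar 26 dia x 40 long, lying along the press's y. At rest it is 172 above the counter, at the stop 207.
- lever_pivot (a point): centre of the lever's pivot, 50 above the counter, axes as the press; the lever turns about the press's y axis here.
- catch (a joint): angle of the safety catch (rad): 0 (starts up to 0.12) with its bar lying level across the front of the lever rod, blocking it; grows as the tab is pushed down and the bar swings up, stop at 1.30; the lever is clear above 1.0. Stays where it is left (friction, about 1.5 N at the tab).
- catch_tab (a point): top face of the catch's ridged thumb tab, a steel plate 24 wide x 5 thick that rises outwards (to +y of the press, 0.5 rad up at joint value 0). The point is 45 from the pivot and the tab ends 58 from it; it turns with the catch, and by 1.3 it points 0.8 rad downwards.
- catch_pivot (a point): the catch's pivot, 75 above the counter, axes as the press; its axis is the press's x. Posts 84 high stand beside it, within 8 of it in y. The blocking bar reaches 50 from it towards -y.
- pill_bottle: bystander: amber round pill bottle, 44 dia x 82 high, standing; origin at the centre of its foot
- low_carton: bystander: low white carton 50 x 78 x 45 high, with a grey band; origin at the centre of its underside
- ink_pad: bystander: flat black ink pad 75 x 110 x 16 high; origin under its centre
- rubber_stamp: bystander: wooden hand stamp 30 x 60, 76 high with a black knob handle, standing; origin under its centre
- syrup_bottle: bystander: amber bottle 54 dia x 130 high, standing; origin at the centre of its foot
- pen: bystander: pen 145 long, 11 thick, lying along its x; origin under its middle

How it is judged:
On the way, in this order (a step that is already met when the one before it is completed fails the run):
1. the carton stands fully down in the pocket and is let go (x of carton_mid in the frame of pocket between -0.005 and 0.005 m and y of carton_mid in the frame of pocket between -0.006 and 0.006 m and z of carton_mid in the frame of pocket below 0.0615 m and angle between carton_mid's own z axis and vertical below 0.08 rad and angle between the x axis of carton_mid and the x axis of press, either way round below 0.15 rad and contact force between the fingers and carton below 0.1 N and value of joint catch below 0.5 rad), for 0.2 s.
2. the safety catch is flipped clear of the lever (value of joint catch above 1 rad and value of joint lever below 0.25 rad), for 0.1 s.
3. the lever is pulled to its stop and the stamp presses on the carton (value of joint lever above 0.8 rad and contact force between stamp and carton above 3 N and contact force between the fingers and lever above 1 N), for 0.2 s.
At the end, for the whole second after the job is handed in: The fingers hold the lever at its stop (above 0.8 rad of 0.9, finger force on it above 1 N), still; the stamp presses the carton with more than 3 N; the carton stands in the pocket (within 6 mm, bottom within 4 mm of the floor, tilt under 0.08 rad) and the catch is still flipped (above 1.0 rad) (all of step 3 and x of carton_mid in the frame of pocket between -0.005 and 0.005 m and y of carton_mid in the frame of pocket between -0.006 and 0.006 m and z of carton_mid in the frame of pocket below 0.0615 m and angle between carton_mid's own z axis and vertical below 0.08 rad and angle between the x axis of carton_mid and the x axis of press, either way round below 0.15 rad and value of joint catch above 1 rad and velocity of joint lever between -0.1 and 0.1 rad/s); the arm keeps its last pose, push and grip.
It fails at once if the lever was forced against the closed catch (value of joint lever above 0.3 rad and value of joint catch below 0.85 rad).
It fails at once if another thing on the counter was disturbed (moved 30 mm or tipped) (distance of any of pill_bottle, low_carton, ink_pad, rubber_stamp, syrup_bottle, pen from where it was at the start of the episode above 0.03 m or angle between any of pill_bottle, low_carton, ink_pad, rubber_stamp, syrup_bottle, pen's own z axis and vertical above 0.5 rad).
It also fails if it takes over 62 s, if anything falls off the work surface, if the arm or the gripper's body presses on something with over 40 N, if the wrist force passes 120 N, or if a joint passes its speed limit or range.

## Working session

There is one attempt and no reset: what is moved stays moved. The work goes in short steps, Python scripts to look and compute and a shell command to move; the robot and the scene stay as the last step left them, time stands still between calls to the robot, and variables do not carry over. Pictures are saved under pics/ and viewed, and the job is handed in when it is done.

```bash
ls; mkdir -p pics; cat > h.py <<'E'
import numpy as np, cv2
from bench import get_obs, cams
def snap(n,save=None):
    o=get_obs(); s=cams.snapshot(n)
    if 'T_tool_cam' in s:
        T=np.eye(4);T[:3,:3]=np.array(o['orientation']);T[:3,3]=o['position']; s['M']=T@np.array(s['T_tool_cam'])
    else: s['M']=np.array(s['cam_to_world'])
    f=200/np.tan(np.radians(s['fovy'])/2)
    s['K']=np.array([[f,0,s['cx']],[0,f,s['cy']],[0,0,1.]]); s['D']=np.array(s['dist'],float)
    if save: cv2.imwrite('pics/'+save,s['pixels'][:,:,::-1])
    np.savez('last_'+n+'.npz',**{k:s[k] for k in('pixels','z_map','M','K','D')})
    return s
def cloud(s):
    u,v=np.meshgrid(np.arange(640.),np.arange(400.))
    p=cv2.undistortPoints(np.stack([u,v],-1).reshape(-1,1,2),s['K'],s['D']).reshape(400,640,2)
    z=s['z_map'][...,None]
    P=np.concatenate([p*z,z],-1)@s['M'][:3,:3].T+s['M'][:3,3]
    P[s['z_map']<=0]=np.nan
    return P
def ray(s,u,v,h):
    p=cv2.undistortPoints(np.array([[[u,v]]],float),s['K'],s['D'])[0,0]
    d=s['M'][:3,:3]@[p[0],p[1],1]; o=s['M'][:3,3]
    return o+d*(h-o[2])/d[2]
def proj(s,X):
    R=s['M'][:3,:3].T;t=-R@s['M'][:3,3]
    return cv2.projectPoints(np.array(X,float).reshape(-1,1,3),cv2.Rodrigues(R)[0],t,s['K'],s['D'])[0].reshape(-1,2)
E
python3 - <<'E'
from h import *
o=get_obs(); print({k:np.round(v,3).tolist() for k,v in o.items()})
for n in('scene','side','wrist'):
    s=snap(n,n+'0.png'); print(n,np.round(s['M'],3).tolist(),s['fovy'])
E
```

```text
pics
{'t': 0.0, 'joints': [1.187, 0.537, -0.004, 1.539, 0.003, 1.067, -0.071], 'qd': [0.001, -0.003, 0.0, 0.001, -0.0, 0.0, -0.0], 'effort': [0.001, -58.341, 1.049, -25.911, 0.012, 0.009, 0.0], 'position': [0.203, -0.617, 0.23], 'orientation': [[-0.001, 0.312, -0.95], [0.002, -0.95, -0.312], [-1.0, -0.002, 0.0]], 'force': [-0.339, 0.515, -0.606], 'wrist_torque': [0.007, 0.009, 0.016], 'finger_gap': 0.085}
scene [[-0.193, 0.519, -0.833, 1.537], [0.981, 0.116, -0.155, 0.233], [0.017, -0.847, -0.531, 0.794], [0.0, 0.0, 0.0, 1.0]] 54.322622564010224
side [[-0.996, -0.065, 0.062, 0.433], [-0.089, 0.732, -0.676, 0.779], [-0.001, -0.679, -0.734, 0.922], [0.0, 0.0, 0.0, 1.0]] 55.946094372018244
wrist [[0.313, -0.913, -0.264, 0.271], [-0.95, -0.301, -0.086, -0.596], [-0.001, 0.277, -0.961, 0.372], [0.0, 0.0, 0.0, 1.0]] 61.1757297535872
```

View pics/scene0.png

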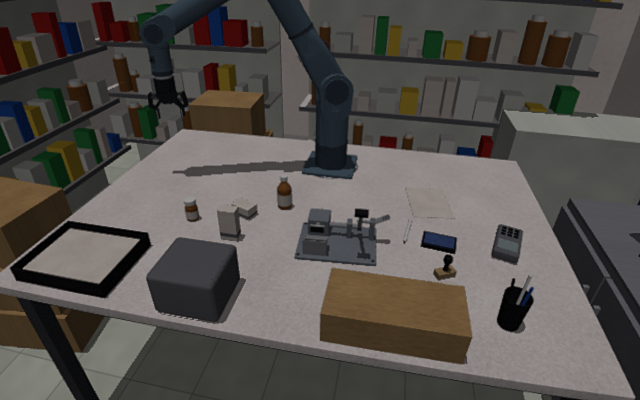

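View pics/side0.png

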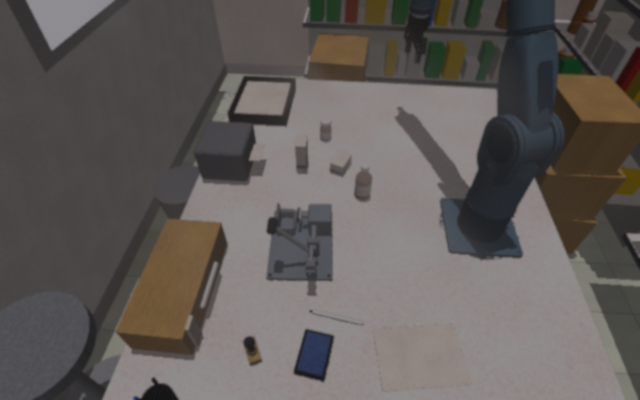

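View pics/wrist0.png

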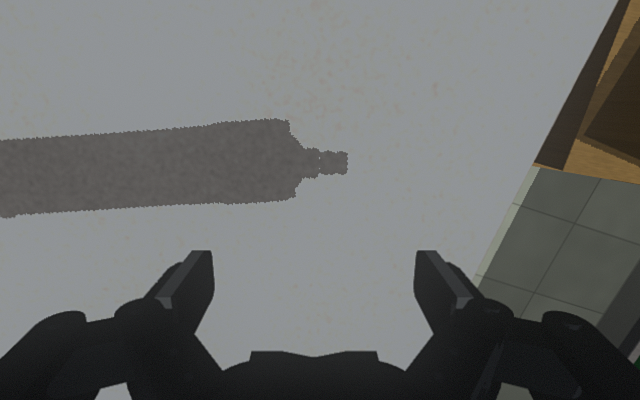

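The scene view shows the tall carton at (230,220), the low carton at (245,207), the pill bottle at (191,209), the syrup bottle at (284,193) and the press at (337,240). The side view shows the carton at (301,150) and the press at (300,245). Next I'll measure from the depth maps.

```bash
cat > m1.py <<'E'
from h import *
def L(n):
    d=np.load('last_%s.npz'%n); return {k:d[k] for k in d.files}
if __name__=='__main__':
    Ps=[]
    for n in('scene','side'):
        s=L(n);P=cloud(s)
        c=s['pixels'].reshape(-1,3);P=P.reshape(-1,3)
        m=(P[:,2]>0.006)&(P[:,2]<.3)&(P[:,0]>.3)&(P[:,0]<.95)&(np.abs(P[:,1])<.6)
        t=(np.abs(P[:,2])<.02)&(P[:,0]>.3)&(P[:,0]<.95)&(np.abs(P[:,1])<.5)
        print(n,'table z',np.median(P[t,2]),m.sum())
        Ps.append((n,P[m],c[m]))
    for n,P,c in Ps:
        im=np.full((600,700,3),255,np.uint8)
        # rows: x .9->.4 , cols y .3-> -.4 ; 1 px=1mm
        o=np.argsort(P[:,2]);P=P[o]
        r=(950-P[:,0]*1000).astype(int); q=(350-P[:,1]*1000).astype(int)
        ok=(r>=1)&(r<599)&(q>=1)&(q<699)
        col=cv2.applyColorMap(np.clip(P[:,2]/.21*255,0,255).astype(np.uint8),cv2.COLORMAP_JET)[:,0]
        for a,b,k in zip(r[ok],q[ok],col[ok]): im[a-1:a+2,b-1:b+2]=k
        for k in range(0,700,100):
            cv2.putText(im,'%.2f'%(.35-k/1000),(k,595),0,.4,(0,0,0));cv2.line(im,(k,0),(k,599),(200,200,200))
        for k in range(0,600,100):
            cv2.putText(im,'%.2f'%(.95-k/1000),(0,k+12),0,.4,(0,0,0));cv2.line(im,(0,k),(699,k),(200,200,200))
        cv2.imwrite('pics/top_%s.png'%n,im)
    s=L('scene');cv2.imwrite('pics/zs.png',cv2.resize(s['pixels'][190:280,160:420,::-1],None,fx=3,fy=3,interpolation=2))
    s=L('side');cv2.imwrite('pics/zd.png',cv2.resize(s['pixels'][110:300,230:400,::-1],None,fx=3,fy=3,interpolation=2))
E
python3 m1.py
```

```text
scene table z 0.0005504256253168194 27015
side table z -0.00039116833336538814 22908
```

View pics/top_scene.png

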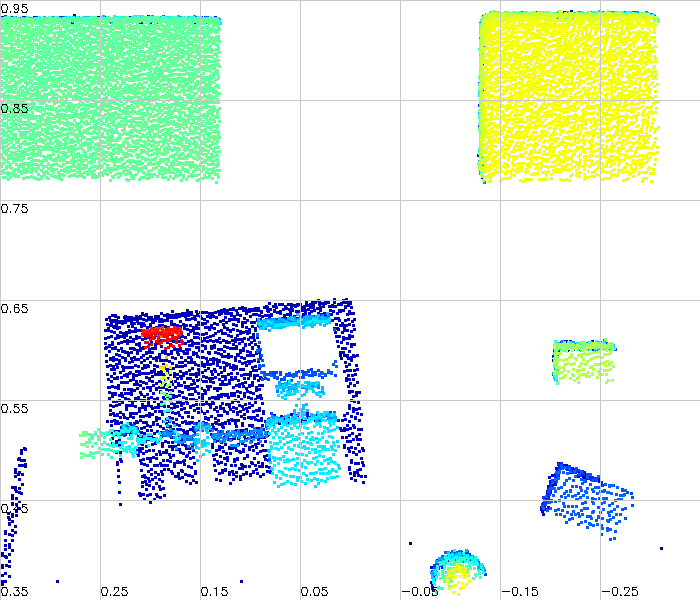

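View pics/top_side.png

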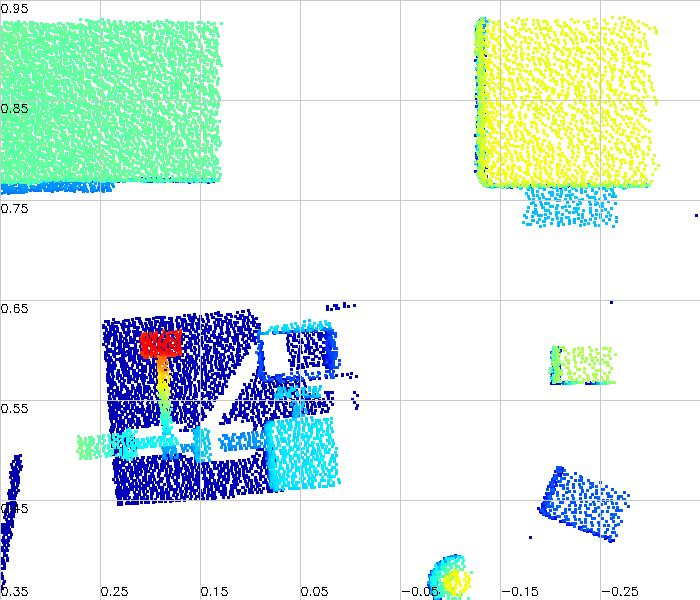

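View pics/zs.png

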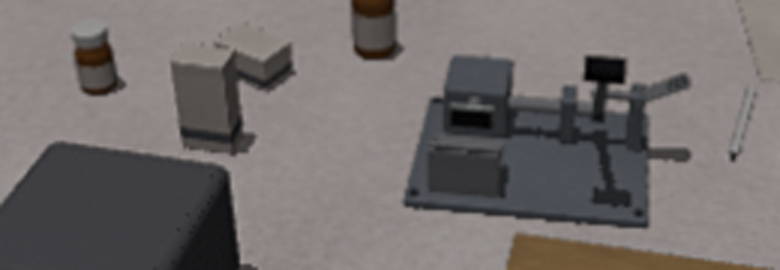

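View pics/zd.png

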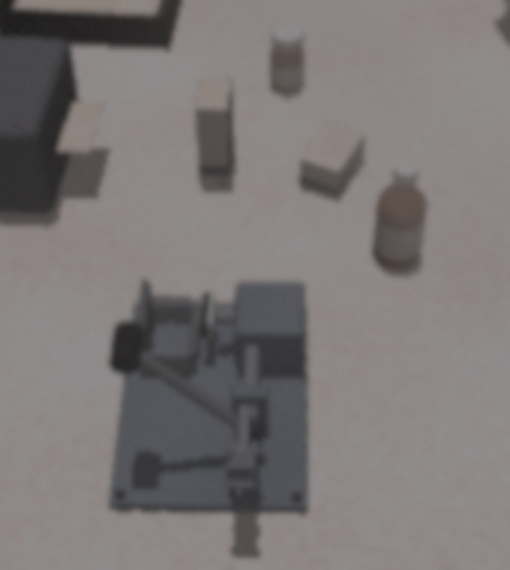

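The overhead clouds from both cameras agree with the views, so I'll fit the features.

```bash
cat > m2.py <<'E'
from m1 import L; from h import *
def rect(Q,name):
    r=cv2.minAreaRect((Q[:,:2]*1000).astype(np.float32)); print(name,len(Q),'c',np.round(r[0],1),'size',np.round(r[1],1),'ang',round(r[2],2),'zmed',np.median(Q[:,2]).round(4)); return r
A={n:cloud(L(n)).reshape(-1,3) for n in('scene','side')}
def box(P,x0,x1,y0,y1,z0,z1): return P[(P[:,0]>x0)&(P[:,0]<x1)&(P[:,1]>y0)&(P[:,1]<y1)&(P[:,2]>z0)&(P[:,2]<z1)]
for n,P in A.items():
    print('==',n)
    rect(box(P,.54,.64,-.29,-.18,.108,.125),'carton top')
    rect(box(P,.54,.64,-.29,-.18,.012,.125),'carton all')
    rect(box(P,.43,.67,-.02,.26,.008,.016),'plate')
    rect(box(P,.44,.56,.0,.1,.07,.08),'housing top')
    rect(box(P,.55,.66,.0,.1,.03,.08),'pocket walls')
    rect(box(P,.57,.66,.14,.24,.14,.2),'grip')
    rect(box(P,.48,.54,.23,.3,.075,.13),'tab')
    rect(box(P,.48,.54,.13,.26,.078,.09),'posts')
    rect(box(P,.4,.5,-.3,-.18,.038,.055),'lowcarton')
    rect(box(P,.35,.42,-.15,-.05,.05,.15),'syrup')
E
python3 m2.py
python3 - <<'E'
from m2 import *
# pocket details
for n,P in A.items():
    Q=box(P,.55,.66,-.01,.1,.005,.08)
    im=np.full((540,600,3),255,np.uint8)
    for p in Q[np.argsort(Q[:,2])]:
        c=cv2.applyColorMap(np.uint8([[min(255,p[2]/.08*255)]]),cv2.COLORMAP_JET)[0,0].tolist()
        cv2.circle(im,(int((.1-p[1])*5000),int((.655-p[0])*5000)),3,c,-1)
    cv2.imwrite('pics/pk_%s.png'%n,im)
E
```

```text
== scene
carton top 154 c [ 587.4 -233.7] size [39.3 58.6] ang 0.44 zmed 0.1155
carton all 678 c [ 588.6 -234.1] size [42.4 62.3] ang 1.44 zmed 0.0763
plate 1860 c [548.3 114.9] size [189.6 250.5] ang 4.12 zmed 0.0126
housing top 289 c [510.9  47. ] size [97.1 69.3] ang 3.56 zmed 0.0752
pocket walls 495 c [592.9  53.1] size [85.6 78.5] ang 3.08 zmed 0.0537
grip 127 c [607.3 187. ] size [30.4 38.3] ang 6.88 zmed 0.1799
tab 73 c [506.8 249.8] size [39.2 28.1] ang 89.82 zmed 0.0943
posts 79 c [513.2 209.9] size [32.4 74.5] ang 18.89 zmed 0.0827
lowcarton 214 c [ 447.8 -237.8] size [84.  54.9] ang 63.82 zmed 0.0456
syrup 276 c [ 377.6 -104.4] size [39.9 52.8] ang 36.43 zmed 0.0852
== side
carton top 130 c [ 584.9 -234.3] size [62.  35.6] ang 89.66 zmed 0.1143
carton all 391 c [ 584.5 -232.7] size [65.3 36.5] ang 89.61 zmed 0.0855
plate 2630 c [545.9 115.5] size [184.9 252.3] ang 4.02 zmed 0.0114
housing top 425 c [510.4  48.1] size [96.5 68.6] ang 4.12 zmed 0.0742
pocket walls 304 c [590.3  51.8] size [75.9 82.1] ang 5.09 zmed 0.0445
grip 212 c [595.6 188.9] size [46.7 39.2] ang 0.34 zme
[... 941 characters left out ...]
.43 zmed 0.0852
== side
carton top 130 c [ 584.9 -234.3] size [62.  35.6] ang 89.66 zmed 0.1143
carton all 391 c [ 584.5 -232.7] size [65.3 36.5] ang 89.61 zmed 0.0855
plate 2630 c [545.9 115.5] size [184.9 252.3] ang 4.02 zmed 0.0114
housing top 425 c [510.4  48.1] size [96.5 68.6] ang 4.12 zmed 0.0742
pocket walls 304 c [590.3  51.8] size [75.9 82.1] ang 5.09 zmed 0.0445
grip 212 c [595.6 188.9] size [46.7 39.2] ang 0.34 zmed 0.1787
tab 88 c [503.5 251.8] size [22.7 41.1] ang 3.34 zmed 0.0969
posts 124 c [513.2 212.1] size [35.8 72.2] ang 17.57 zmed 0.082
lowcarton 232 c [ 445.9 -235.5] size [81.5 50.7] ang 68.93 zmed 0.0444
syrup 299 c [ 372.  -100.4] size [43.  43.5] ang 2.49 zmed 0.0898
```

View pics/pk_side.png

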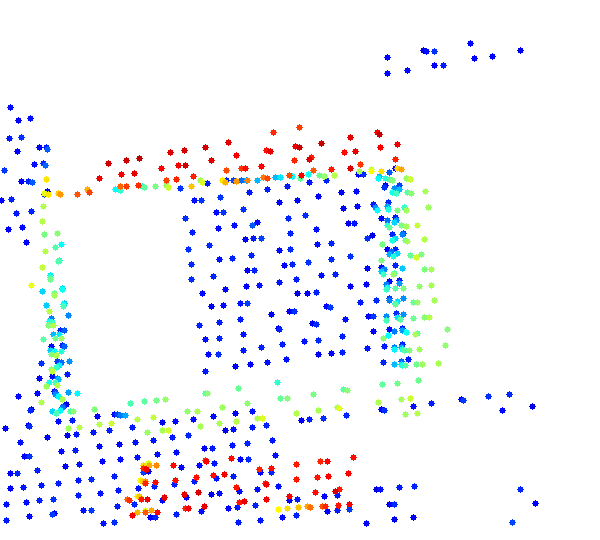

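The press yaw comes out near 4.1° and the plate, housing, carton and low-carton sizes all match. I'll look at the pocket from above with the wrist camera first.

```bash
cat > goto.py <<'E'
import sys; from h import *
from scipy.spatial.transform import Rotation as Ro
# usage: goto x y z yaw_deg(of tool z dir axis: tool x down, tool y = (sin,-cos) rotated by yaw)
def R_down(yaw):
    c,s=np.cos(yaw),np.sin(yaw)
    return np.array([[0,s,-c],[0,-c,-s],[-1,0,0.]])
def rows(pos,R,o=None):
    o=o or get_obs(); R0=np.array(o['orientation']);p0=np.array(o['position'])
    t=R0.T@(np.array(pos)-p0)/.2; w=Ro.from_matrix(R0.T@R).as_rotvec()/(np.pi/2)
    return np.round(w,4),np.round(t,4)
if __name__=='__main__':
    a=[float(v) for v in sys.argv[1:5]]
    w,t=rows(a[:3],R_down(np.radians(a[3]))); print('turn',w.tolist(),'shift',t.tolist(),'mm',np.linalg.norm(t)*200)
E
python3 goto.py .53 .055 .32 4.1
```

```text
turn [0.1568, 0.0002, 0.0009] shift [-0.4437, -2.6813, -2.6034] mm 752.6999651919748
```

```bash
python3 -m inch '[[[0.157,0,0],[-0.44,-0.9,-0.87],1],[[0.157,0,0],[-0.44,-0.9,-0.87],1],[[0.157,0,0],[-0.44,-0.9,-0.87],1],[[0.157,0,0],[-0.44,-0.9,-0.87],1],[[0.157,0,0],[-0.44,-0.9,-0.87],1],[[0.157,0,0],[-0.44,-0.9,-0.87],1]]'; python3 goto.py .53 .055 .32 4.1
```

```text
t: 0.75
position: [0.3154, -0.3879, 0.321]
orientation: [[0.003, 0.078, -0.997], [-0.0, -0.997, -0.078], [-1.0, 0.0, -0.003]]
force: [-0.0, -0.7, 0.3]
finger_gap: 0.0853
turn [0.004, -0.0017, -0.0002] shift [0.0075, -2.1245, -1.2419] mm 492.1736323697156
```

```bash
python3 -m inch '[[[0,0,0],[0,-1,-0.6],1],[[0,0,0],[0,-1,-0.6],1],[[0,0,0],[0,-1,-0.6],1],[[0,0,0],[0,-1,-0.6],1],[[0,0,0],[0,-1,-0.6],1]]'; python3 -m inch '[[[0,0,0],[0,-1,-0.6],1],[[0,0,0],[0,-1,-0.6],1],[[0,0,0],[0,-1,-0.6],1],[[0,0,0],[0,-1,-0.6],1],[[0,0,0],[0,-1,-0.6],1],[[0,0,0],[0,-1,-0.6],1],[[0,0,0],[0,-1,-0.6],1]]';  python3 goto.py .53 .055 .32 4.1; python3 -c "
from h import *
s=snap('wrist','w1.png')"
```

```text
t: 1.25
position: [0.4186, -0.181, 0.3192]
orientation: [[0.0, 0.074, -0.997], [0.001, -0.997, -0.074], [-1.0, -0.001, -0.0]]
force: [1.1, 0.1, -0.8]
finger_gap: 0.0853
t: 1.95
position: [0.523, 0.0238, 0.3187]
orientation: [[-0.001, 0.072, -0.997], [-0.0, -0.997, -0.072], [-1.0, 0.0, 0.001]]
force: [-0.7, -1.1, -0.2]
finger_gap: 0.0849
turn [0.0003, 0.0008, -0.0002] shift [-0.0067, -0.1532, -0.0462] mm 32.03096626703603
```

View pics/w1.png

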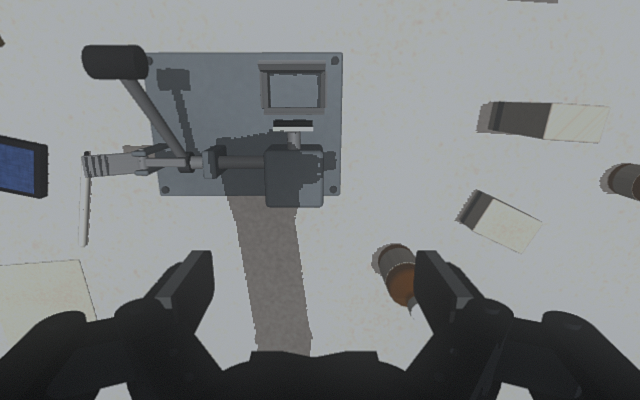

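The wrist view shows everything: pocket (293,89), stamp (293,125), housing (294,175), grip (115,62), tab (115,163), and carton top (577,122). I'll refine from this one.

```bash
cat > m3.py <<'E'
from m1 import L; from m2 import rect,box; from h import *
s=L('wrist');P3=cloud(s);P=P3.reshape(-1,3)
print('table',np.median(P3[150:190,380:440,2]))
rect(box(P,.54,.65,-.29,-.18,.108,.125),'carton top')
rect(box(P,.43,.67,-.02,.26,.008,.016),'plate')
r=rect(box(P,.44,.56,.0,.1,.072,.08),'housing top')
rect(box(P,.57,.66,.14,.24,.14,.2),'grip')
rect(box(P,.48,.54,.225,.3,.075,.13),'tab')
Q=box(P,.48,.54,.225,.3,.075,.13);print(Q.min(0),Q.max(0))
c,sn=np.cos(np.radians(4.1)),np.sin(np.radians(4.1))
# press-aligned coords about (0.598,0.055)
R=np.array([[c,sn],[-sn,c]])
Q=P.copy();Q[:,:2]=(P[:,:2]-[.598,.055])@R.T*1000
F=Q[(np.abs(Q[:,2]-.012)<.004)&(np.abs(Q[:,0])<24)&(np.abs(Q[:,1])<36)]
print('floor x',np.percentile(F[:,0],[1,3,97,99]),'y',np.percentile(F[:,1],[1,3,97,99]))
for nm,z0,z1 in(('lip37-48',.036,.048),('anvil',.06,.08)):
    for a in(0,1):
        o=1-a; G=Q[(Q[:,2]>z0)&(Q[:,2]<z1)&(np.abs(Q[:,o])<15)&(np.abs(Q[:,a])<45)]
        h,e=np.histogram(G[:,a],bins=np.arange(-45,46,1.));print(nm,'xy'[a],[(int(b),int(k)) for b,k in zip(e,h) if k])
im=s['pixels'][40:210,70:350,::-1];cv2.imwrite('pics/w1z.png',cv2.resize(im,None,fx=2.8,fy=2.8,interpolation=2))
E
python3 m3.py | tail -n +24
```

```text
carton top 2298 c [ 587.5 -234.4] size [59.6 36.6] ang 89.91 zmed 0.1142
plate 18878 c [548.5 113.7] size [184.2 249.7] ang 4.25 zmed 0.0111
housing top 3120 c [512.2  46.1] size [92.8 67.5] ang 4.51 zmed 0.0739
grip 2546 c [597.7 185. ] size [46.8 40.9] ang 5.66 zmed 0.1806
tab 1129 c [506.7 247.3] size [26.9 46. ] ang 3.26 zmed 0.0918
[0.49212955 0.22500381 0.07745252] [0.52147272 0.27008658 0.10462385]
floor x [-17.39870185 -16.1932495   21.42691587  22.47875479] y [-33.54769573 -32.27575464  27.61141965  28.71684276]
lip37-48 x [(-26, 25), (-25, 25), (-24, 25), (-23, 24), (-22, 25), (-21, 24), (-20, 22), (-19, 1), (22, 26)]
lip37-48 y [(-42, 26), (-41, 21), (-40, 14), (-39, 19), (-38, 26), (-37, 26), (-36, 25), (-35, 13), (28, 6), (29, 22), (30, 25), (31, 29), (32, 26), (33, 27), (34, 23), (35, 22), (36, 16)]
anvil x [(-45, 8), (-43, 26), (-42, 24), (-41, 14), (-40, 17), (-39, 26), (-38, 27), (-37, 27), (-36, 27), (-35, 27), (-34, 27), (-33, 27), (22, 2), (23, 32), (24, 36), (25, 36), (26, 31), (27, 28), (28, 27), (29, 28), (31, 27), (32, 27)]
anvil y []
```

```bash
python3 -c "import m3" >/dev/null; ls pics
```

```text
pk_scene.png
pk_side.png
scene0.png
side0.png
top_scene.png
top_side.png
w1.png
w1z.png
wrist0.png
zd.png
zs.png
```

View pics/w1z.png

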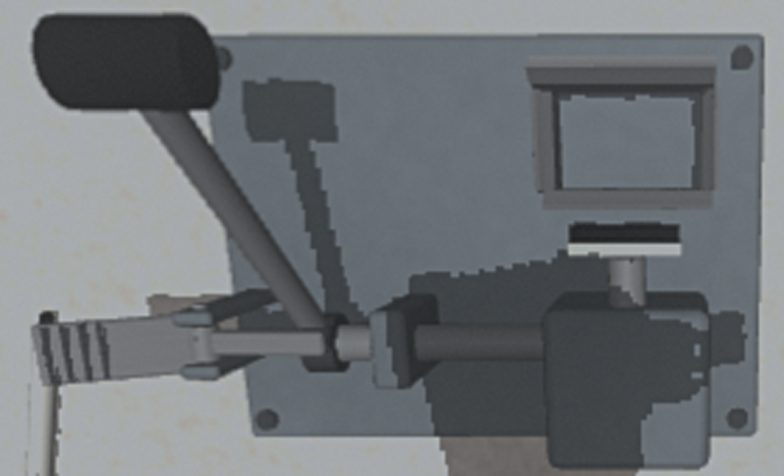

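Pocket centre is about (0.599, 0.053). The inner edges measure 41.5 x 63, and the three views agree within 2 mm. Carton top centre is (0.587, -0.234), yaw 0. Moving above the carton now.

```bash
python3 -c "
from h import *; print(get_obs()['position'])"; python3 goto.py .587 -.234 .20 0
```

```text
[0.52276977 0.0226179  0.31872035]
turn [0.0446, 0.0008, -0.0005] shift [0.5943, 1.302, -0.2313] mm 289.95835425108896
```

```bash
python3 -m inch '[[[0.045,0,0],[0.2,0.9,-0.23],1],[[0.045,0,0],[0.2,0.9,-0.23],1],[[0.045,0,0],[0.2,0.9,-0.23],1],[[0.045,0,0],[0.2,0.9,-0.23],1],[[0.045,0,0],[0.2,0.9,-0.23],1]]';python3 goto.py .587 -.234 .20 0
```

```text
t: 2.5
position: [0.58, -0.1621, 0.2773]
orientation: [[-0.003, -0.012, -1.0], [-0.004, -1.0, 0.012], [-1.0, 0.004, 0.003]]
force: [0.0, -0.3, -0.4]
finger_gap: 0.0853
turn [-0.0075, 0.002, -0.0026] shift [0.3879, 0.3575, -0.0404] mm 105.81206358445145
```

```bash
python3 -m inch '[[[0,0,0],[0.38,0.36,-0.03],1],[[0,0,0],[0.38,0.36,-0.03],1],[[0,0,0],[0.38,0.36,-0.03],1],[[0,0,0],[0.38,0.36,-0.03],1],[[0,0,0],[0.38,0.36,-0.03],1]]';python3 goto.py .587 -.234 .2 0; python3 - <<'E'
from h import *
from m2 import box,rect
s=snap('wrist','w2.png');P=cloud(s).reshape(-1,3)
print('----');rect(box(P,.54,.65,-.29,-.18,.108,.125),'carton top')
E
```

```text
t: 3.0
position: [0.5881, -0.2237, 0.2043]
orientation: [[0.001, 0.001, -1.0], [0.0, -1.0, -0.001], [-1.0, -0.0, -0.001]]
force: [0.5, 0.2, -0.5]
finger_gap: 0.0853
turn [0.0004, -0.0008, 0.0002] shift [0.0217, 0.0517, 0.0055] mm 11.26770606645381
== scene
carton top 154 c [ 587.4 -233.7] size [39.3 58.6] ang 0.44 zmed 0.1155
carton all 678 c [ 588.6 -234.1] size [42.4 62.3] ang 1.44 zmed 0.0763
plate 1860 c [548.3 114.9] size [189.6 250.5] ang 4.12 zmed 0.0126
housing top 289 c [510.9  47. ] size [97.1 69.3] ang 3.56 zmed 0.0752
pocket walls 495 c [592.9  53.1] size [85.6 78.5] ang 3.08 zmed 0.0537
grip 127 c [607.3 187. ] size [30.4 38.3] ang 6.88 zmed 0.1799
tab 73 c [506.8 249.8] size [39.2 28.1] ang 89.82 zmed 0.0943
posts 79 c [513.2 209.9] size [32.4 74.5] ang 18.89 zmed 0.0827
lowcarton 214 c [ 447.8 -237.8] size [84.  54.9] ang 63.82 zmed 0.0456
syrup 276 c [ 377.6 -104.4] size [39.9 52.8] ang 36.43 zmed 0.0852
== side
carton top 130 c [ 584.9 -234.3] size [62.  35.6] ang 89.66 zmed 0.1143
carton all 391 c [ 584.5 -232.7] size [65.3 36.5] ang 89.61 zmed 0.0855
plate 2630 c [545.9 115.5] size [184.9 252.3] ang 4.02 zmed 0.0114
housing top 425 c [510.4  48.1] size [96.5 68.6] ang 4.12 zmed 0.0742
pocket walls 304 c [590.3  51.8] size [75.9 82.1] ang 5.09 zmed 0.0445
grip 212 c [595.6 188.9] size [46.7 39.2] ang 0.34 zmed 0.1787
tab 88 c [503.5 251.8] size [22.7 41.1] ang 3.34 zmed 0.0969
posts 124 c [513.2 212.1] size [35.8 72.2] ang 17.57 zmed 0.082
lowcarton 232 c [ 445.9 -235.5] size [81.5 50.7] ang 68.93 zmed 0.0444
syrup 299 c [ 372.  -100.4] size [43.  43.5] ang 2.49 zmed 0.0898
----
carton top 3942 c [ 587.6 -235. ] size [36.4 58.3] ang 0.04 zmed 0.114
```

View pics/w2.png

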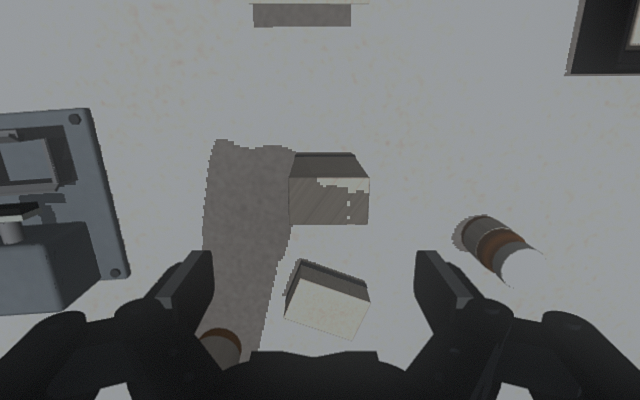

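The carton top is at (330,200), centred at (0.5875, -0.2345). The low carton at (328,300) and pill bottle at (495,250) are clear of the finger path. I'll line up and go down.

```bash
python3 -m inch '[[[0,0,0],[0.1,0.053,0.003],1],[[0,0,0],[0.2,0.053,0.003],1],[[0,0,0],[0.4,0.053,0.003],1],[[0,0,0],[0.55,0.053,0.003],1],[[0,0,0],[0.65,0.053,0.003],1],[[0,0,0],[0.65,0.053,0.003],1]]'
python3 -m inch '[[[0,0,0],[0,0,0],0],[[0,0,0],[0,0,0],0],[[0,0,0],[0,0,0],0],[[0,0,0],[0,0,0],0],[[0,0,0],[0,0,0],0],[[0,0,0],[0,0,0],0],[[0,0,0],[0,0,0],0],[[0,0,0],[0,0,0],0]]' 40
```

```text
t: 3.65
position: [0.586, -0.233, 0.0718]
orientation: [[-0.003, 0.002, -1.0], [0.002, -1.0, -0.002], [-1.0, -0.002, 0.003]]
force: [0.1, -0.7, 0.3]
finger_gap: 0.0855
t: 4.45
position: [0.5891, -0.2349, 0.0756]
orientation: [[0.004, 0.001, -1.0], [-0.001, -1.0, -0.001], [-1.0, 0.001, -0.004]]
force: [-0.3, 0.9, 7.1]
finger_gap: 0.0579
```

```bash
python3 -m inch '[[[0,0,0],[-0.1,0,0],0],[[0,0,0],[-0.25,0,0],0],[[0,0,0],[-0.5,0,0],0],[[0,0,0],[-0.6,0,0],0],[[0,0,0],[-0.6,0,0],0],[[0,0,0],[-0.6,0,0],0]]'; python3 goto.py .599 .053 .194 4.2
```

```text
t: 5.05
position: [0.5871, -0.235, 0.1937]
orientation: [[0.001, 0.0, -1.0], [-0.001, -1.0, -0.0], [-1.0, 0.001, -0.001]]
force: [-0.2, 0.0, -0.8]
finger_gap: 0.0574
turn [-0.0464, -0.0004, -0.0004] shift [-0.0022, -1.4402, -0.0602] mm 288.29186044701294
```

```bash
python3 -m inch '[[[0,0,0],[0,-0.1,0],0],[[0,0,0],[0,-0.25,0],0],[[-0.02,0,0],[0,-0.45,-0.02],0],[[-0.047,0,0],[0,-0.65,-0.06],0],[[-0.047,0,0],[0,-0.85,-0.06],0],[[-0.047,0,0],[0,-0.95,-0.06],0],[[-0.047,0,0],[0,-1,-0.06],0],[[-0.047,0,0],[0,-1,-0.06],0]]'; python3 goto.py .599 .053 .194 4.2
```

```text
t: 5.85
position: [0.5983, -0.0338, 0.1922]
orientation: [[-0.002, 0.076, -0.997], [0.0, -0.997, -0.076], [-1.0, -0.001, 0.002]]
force: [-0.2, -0.0, -1.6]
finger_gap: 0.0574
turn [0.002, 0.0013, 0.0003] shift [-0.0088, -0.4323, -0.0364] mm 86.7837980270511
```

```bash
python3 -m inch '[[[0,0,0],[0,-0.2,-0.015],0],[[0,0,0],[0,-0.4,-0.03],0],[[0,0,0],[0,-0.437,-0.034],0],[[0,0,0],[0,-0.437,-0.034],0],[[0,0,0],[0,-0.437,-0.034],0]]'; python3 -c "
from h import *
for n in('scene','side','wrist'):
    s=snap(n); P=cloud(s)
    m=(P[...,2]>.215)&(P[...,2]<.25)&(abs(P[...,0]-.6)<.05)&(abs(P[...,1]-.053)<.06)
    print(n,m.sum())
    if n!='wrist': 
        c=(300,190) if n=='scene' else (230,110)
        cv2.imwrite('pics/p3_%s.png'%n,cv2.resize(s['pixels'][c[1]-60:c[1]+90,c[0]-20:c[0]+160,::-1],None,fx=4,fy=4,interpolation=2))
    else: cv2.imwrite('pics/p3_wrist.png',s['pixels'][:,:,::-1])
print(get_obs()['position'])
"
```

```text
t: 6.35
position: [0.5995, 0.0497, 0.1928]
orientation: [[-0.001, 0.071, -0.997], [-0.002, -0.997, -0.071], [-1.0, 0.002, 0.001]]
force: [0.2, -0.5, -1.2]
finger_gap: 0.0574
scene 366
side 126
wrist 24461
[0.59950923 0.05018402 0.19302535]
```

View pics/p3_scene.png

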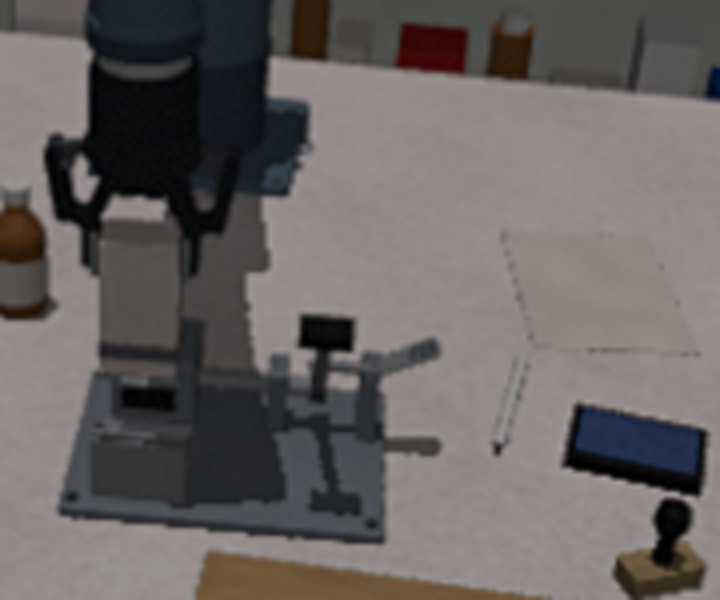

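View pics/p3_side.png

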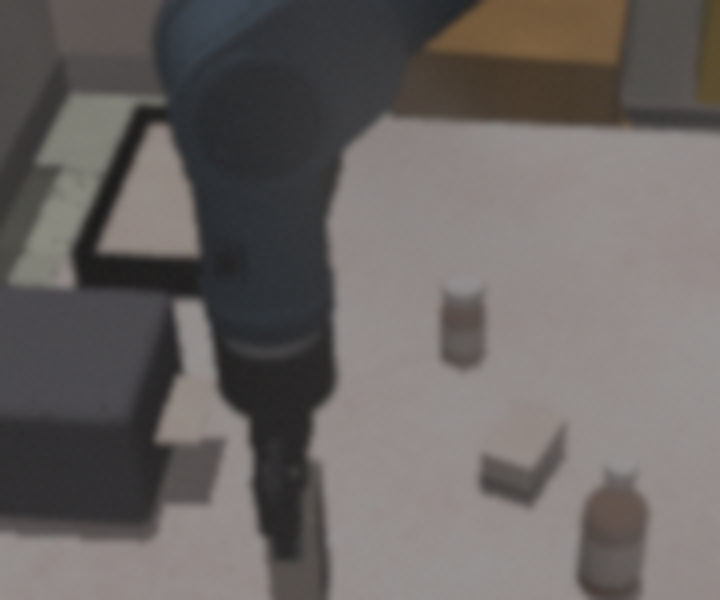

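View pics/p3_wrist.png

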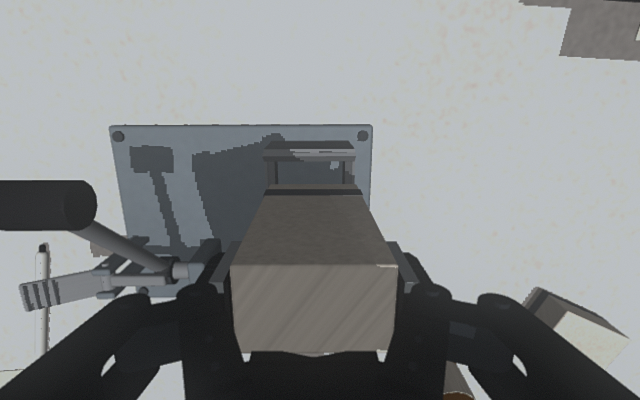

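The carton is held over the pocket. In the wrist view its far foot edge is at row 190, columns 268-363, with the pocket beyond it at columns 265-355. I'll measure one against the other in this same picture.

```bash
cat > rel.py <<'E'
from h import *
import sys
def go(n):
    d=np.load('last_%s.npz'%n);s={k:d[k] for k in d.files}
    P=cloud(s).reshape(-1,3)
    c,sn=np.cos(np.radians(4.2)),np.sin(np.radians(4.2));R=np.array([[c,sn],[-sn,c]])
    Q=P.copy();Q[:,:2]=(P[:,:2]-[.599,.053])@R.T*1000;Q[:,2]*=1000
    return Q
if __name__=='__main__':
  for n in('wrist','scene','side'):
    Q=go(n);print(n)
    for lo,hi in((120,150),(150,180),(180,205)):
        B=Q[(Q[:,2]>lo)&(Q[:,2]<hi)&(abs(Q[:,0]-18)<8)&(abs(Q[:,1])<40)]
        if len(B)>50: 
            f=np.polyfit(B[:,1],B[:,0],1); print(lo,len(B),'far face x',np.median(B[:,0]).round(1),'slope deg',np.degrees(f[0]).round(2),'y',np.percentile(B[:,1],[1,99]).round(1))
    W=Q[(Q[:,2]>36)&(Q[:,2]<48)&(Q[:,0]<15)&(Q[:,0]>-10)]
    for sg in(-1,1):
        w=W[(W[:,1]*sg>25)&(W[:,1]*sg<45)]
        if len(w)>5: print('side wall',sg,len(w),np.percentile(w[:,1],[2,50,98]).round(1))
    A=Q[(Q[:,2]>60)&(Q[:,2]<80)&(abs(Q[:,1])<25)&(abs(Q[:,0]-25)<13)]
    if len(A)>5: print('anvil x',len(A),np.percentile(A[:,0],[2,50,98]).round(1))
    A=Q[(Q[:,2]>20)&(Q[:,2]<60)&(abs(Q[:,1])<25)&(abs(Q[:,0]-22)<5)]
    if len(A)>5: print('anvil face x',len(A),np.percentile(A[:,0],[2,50,98]).round(1))
E
python3 rel.py
```

```text
wrist
120 1215 far face x 16.6 slope deg 0.09 y [-31.9  24.6]
150 1876 far face x 16.6 slope deg 0.09 y [-31.8  24. ]
180 2629 far face x 16.7 slope deg 0.15 y [-36.8  28.8]
side wall -1 191 [-40.  -35.9 -32.5]
side wall 1 204 [31.1 35.  38.8]
anvil x 836 [22.7 28.7 32. ]
scene
120 167 far face x 15.6 slope deg -0.49 y [-30.2  26.3]
150 169 far face x 15.3 slope deg -0.15 y [-30.5  25.6]
180 156 far face x 15.6 slope deg -0.4 y [-31.7  28.2]
side wall 1 9 [35.5 37.4 39.3]
anvil x 78 [22.9 28.  33.8]
side
side wall -1 30 [-40.9 -35.5 -29.3]
side wall 1 17 [34.9 36.6 38.6]
anvil x 41 [19.5 23.3 29. ]
anvil face x 23 [19.3 19.7 20.4]
```

Measured against the pocket, the carton is about 3 mm short in press y and 2.5 mm short in x. I'll correct that and lower part way.

```bash
python3 -m inch '[[[0,0,0],[0,-0.015,-0.0125],0],[[0,0,0],[0,-0.015,-0.0125],0],[[0,0,0],[0.08,-0.015,-0.0125],0],[[0,0,0],[0.2,-0.015,-0.0125],0],[[0,0,0],[0.2,-0.015,-0.0125],0],[[0,0,0],[0.2,-0.015,-0.0125],0],[[0,0,0],[0.2,-0.015,-0.0125],0]]'; python3 -c "
from h import *
for n in('scene','side','wrist'): snap(n,'p4_%s.png'%n)"; python3 - <<'E'
import rel,numpy as np
for n in('wrist','scene'):
    Q=rel.go(n)
    B=Q[(Q[:,2]>90)&(Q[:,2]<130)&(abs(Q[:,0]-18)<8)&(abs(Q[:,1])<40)];print(n,len(B),np.median(B[:,0]),np.percentile(B[:,1],[1,99]))
    W=Q[(Q[:,2]>36)&(Q[:,2]<48)&(Q[:,0]<18)&(Q[:,0]>-10)]
    for sg in(-1,1):
        w=W[(W[:,1]*sg>25)&(W[:,1]*sg<45)]
        if len(w)>5: print('side wall',sg,len(w),np.percentile(w[:,1],[2,50,98]).round(1))
    A=Q[(Q[:,2]>60)&(Q[:,2]<80)&(abs(Q[:,1])<25)&(abs(Q[:,0]-25)<13)]
    if len(A)>5: print('anvil x',len(A),np.percentile(A[:,0],[2,50,98]).round(1))
E
```

```text
t: 7.2
position: [0.6025, 0.0561, 0.1545]
orientation: [[0.002, 0.074, -0.997], [0.0, -0.997, -0.074], [-1.0, -0.0, -0.002]]
force: [0.3, 0.6, -1.0]
finger_gap: 0.0578
wrist 1981 20.123897399603923 [-25.64239354  30.7749907 ]
side wall -1 208 [-40.1 -36.9 -32.2]
side wall 1 98 [30.9 35.5 38.9]
anvil x 1172 [21.7 28.6 31.9]
scene 211 18.599237366918203 [-23.85285632  32.39386439]
side wall 1 8 [36.1 38.  39.6]
anvil x 80 [19.6 28.3 32.6]
```

View pics/p4_wrist.png

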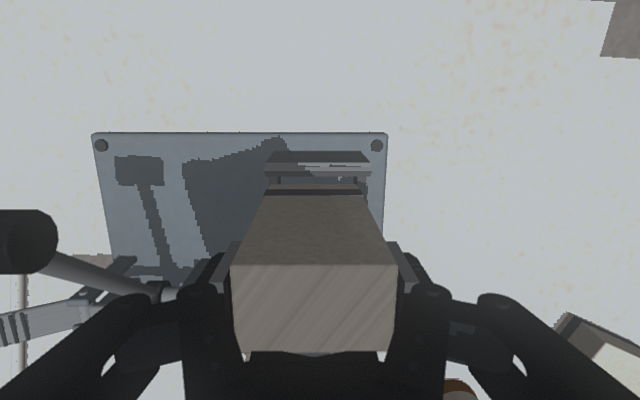

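```bash
python3 -m inch '[[[0,0,0],[0,0.015,0.003],0],[[0,0,0],[0,0.015,0.003],0],[[0,0,0],[0,0.015,0.003],0],[[0,0,0],[0,0.015,0.003],0],[[0,0,0],[0,0.015,0.003],0],[[0,0,0],[0,0.015,0.003],0],[[0,0,0],[0,0.015,0.003],0]]'; python3 -c "
from h import *
for n in('scene','wrist'): snap(n,'p5_%s.png'%n)"; python3 - <<'E'
import rel,numpy as np
for n in('wrist','scene'):
    Q=rel.go(n)
    B=Q[(Q[:,2]>90)&(Q[:,2]<130)&(abs(Q[:,0]-18)<8)&(abs(Q[:,1])<40)];print(n,len(B),np.median(B[:,0]),np.percentile(B[:,1],[1,99]))
    W=Q[(Q[:,2]>36)&(Q[:,2]<48)&(Q[:,0]<18)&(Q[:,0]>-10)]
    for sg in(-1,1):
        w=W[(W[:,1]*sg>25)&(W[:,1]*sg<45)]
        if len(w)>5: print('side wall',sg,len(w),np.percentile(w[:,1],[2,50,98]).round(1))
    A=Q[(Q[:,2]>60)&(Q[:,2]<80)&(abs(Q[:,1])<25)&(abs(Q[:,0]-25)<13)]
    if len(A)>5: print('anvil x',len(A),np.percentile(A[:,0],[2,50,98]).round(1))
E
```

```text
t: 8.05
position: [0.6013, 0.053, 0.1532]
orientation: [[-0.0, 0.074, -0.997], [0.0, -0.997, -0.074], [-1.0, -0.0, 0.0]]
force: [-1.3, -0.1, -0.2]
finger_gap: 0.0572
wrist 2029 18.60716306137153 [-28.64344335  27.61906874]
side wall -1 163 [-40.  -36.8 -32.5]
side wall 1 157 [31.  35.6 38.9]
anvil x 1235 [18.4 28.5 31.9]
scene 216 17.01795169383827 [-27.21388386  29.44129093]
side wall 1 8 [35.6 37.4 39.1]
anvil x 86 [14.1 28.5 32.5]
```

Y is centred to within about 0.5 mm and x is within 1 mm. Lowering into the pocket.

```bash
python3 -m inch '[[[0,0,0],[0.1,0,-0.002],0],[[0,0,0],[0.18,0,-0.002],0],[[0,0,0],[0.22,0,-0.002],0],[[0,0,0],[0.25,0,-0.002],0],[[0,0,0],[0.25,0,-0.002],0]]';  python3 -m inch '[[[0,0,0],[0.03,0,0],0],[[0,0,0],[0.05,0,0],0],[[0,0,0],[0.065,0,0],0],[[0,0,0],[0.065,0,0],0]]'; python3 -m inch '[[[0,0,0],[0.01,0,0],0],[[0,0,0],[0.018,0,0],0],[[0,0,0],[0.018,0,0],0]]'
```

```text
t: 8.65
position: [0.6012, 0.053, 0.1025]
orientation: [[-0.001, 0.074, -0.997], [-0.0, -0.997, -0.074], [-1.0, -0.0, 0.001]]
force: [-0.4, -0.9, -0.7]
finger_gap: 0.0577
t: 9.05
position: [0.6014, 0.0529, 0.0899]
orientation: [[-0.001, 0.074, -0.997], [-0.0, -0.997, -0.074], [-1.0, 0.0, 0.001]]
force: [-0.5, -1.3, -0.1]
finger_gap: 0.0575
t: 9.35
position: [0.602, 0.053, 0.0876]
orientation: [[0.001, 0.074, -0.997], [-0.0, -0.997, -0.074], [-1.0, 0.0, -0.001]]
force: [-2.4, -1.6, 6.7]
finger_gap: 0.0576
```

Contact came at the expected height (6.7 N up). Opening the fingers and backing straight up.

```bash
python3 -m inch '[[[0,0,0],[0,0,0],0.8],[[0,0,0],[0,0,0],0.9],[[0,0,0],[0,0,0],1],[[0,0,0],[0,0,0],1],[[0,0,0],[0,0,0],1],[[0,0,0],[0,0,0],1]]'; python3 -m inch '[[[0,0,0],[-0.1,0,0],1],[[0,0,0],[-0.3,0,0],1],[[0,0,0],[-0.5,0,0],1],[[0,0,0],[-0.75,0,0],1],[[0,0,0],[-0.9,0,0.1],1],[[0,0,0],[-0.9,0,0.3],1],[[0,0,0],[-0.9,0,0.4],1],[[0,0,0],[-0.9,0,0.4],1]]'; python3 - <<'E'
from h import *; import rel
for n in('scene','side','wrist'): snap(n,'p6_%s.png'%n)
for n in('scene','side','wrist'):
    Q=rel.go(n); T=Q[(Q[:,2]>118)&(Q[:,2]<140)&(abs(Q[:,0])<40)&(abs(Q[:,1])<45)]
    r=cv2.minAreaRect(T[:,:2].astype(np.float32)); f=np.c_[T[:,:2],np.ones(len(T))]
    print(n,len(T),r,np.median(T[:,2]),'tilt',np.linalg.lstsq(f,T[:,2],rcond=None)[0][:2])
E
```

```text
t: 9.95
position: [0.6017, 0.053, 0.0866]
orientation: [[-0.0, 0.074, -0.997], [0.0, -0.997, -0.074], [-1.0, -0.0, 0.0]]
force: [1.3, -0.2, 0.4]
finger_gap: 0.0854
t: 10.75
position: [0.5196, 0.0467, 0.267]
orientation: [[-0.001, 0.075, -0.997], [-0.001, -0.997, -0.075], [-1.0, 0.001, 0.001]]
force: [1.4, 0.2, -0.6]
finger_gap: 0.0853
scene 187 ((2.1451282501220703, 1.036233901977539), (58.80115509033203, 40.72456741333008), 86.58717346191406) 127.18512882108169 tilt [-0.11170287 -0.00581969]
side 205 ((-0.6818389892578125, 0.7392997741699219), (36.017173767089844, 60.82477951049805), 0.1047794371843338) 126.09541881099861 tilt [ 0.01507786 -0.01522197]
wrist 3390 ((1.606705665588379, -0.2740745544433594), (35.0427131652832, 57.95358657836914), 0.07389923930168152) 126.0912490876876 tilt [ 8.53700686e-05 -1.56070234e-03]
```

View pics/p6_wrist.png

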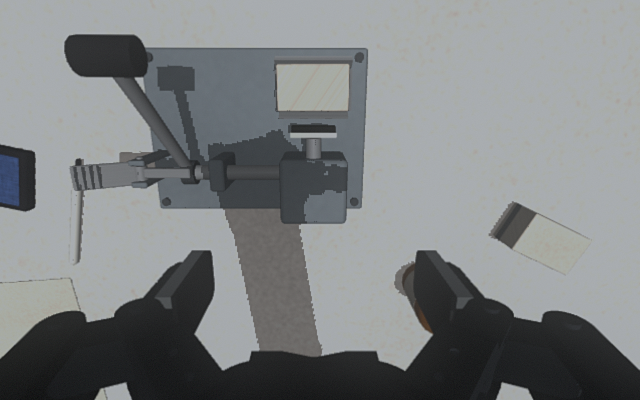

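The carton sits flat: top at z about 0.126-0.127, tilt ~0, yaw within 0.1°, centred. Next I'll measure the tab and grip from this view.

```bash
python3 - <<'E' | cat
from h import *; import rel
for n in('wrist','side','scene'):
    Q=rel.go(n)  # press-aligned mm about (.599,.053)
    T=Q[(Q[:,1]>165)&(Q[:,1]<225)&(Q[:,0]>-110)&(Q[:,0]<-50)&(Q[:,2]>78)&(Q[:,2]<115)]
    f=np.polyfit(T[:,1],T[:,2],1); print(n,len(T),'tab min',T.min(0).round(1),'max',T.max(0).round(1),'slope',np.arctan(f[0]),'y at z75',(75-f[1])/f[0],'x med',np.median(T[:,0]))
    G=Q[(Q[:,1]>100)&(Q[:,1]<170)&(Q[:,0]>-35)&(Q[:,0]<60)&(Q[:,2]>158)&(Q[:,2]<200)]
    t=G[G[:,2]>178]
    print('  grip',len(G),'min',np.percentile(G,1,axis=0).round(1),'max',np.percentile(G,99,axis=0).round(1),'top x',np.median(t[:,0]).round(1),'topz',np.percentile(G[:,2],98))
    r=np.array([[np.cos(np.radians(4.2)),-np.sin(np.radians(4.2))],[np.sin(np.radians(4.2)),np.cos(np.radians(4.2))]])
    print('  tab world c',(r@[np.median(T[:,0]),T[:,1].max()-11])/1000+[.599,.053],' grip world',(r@[np.median(t[:,0]),(np.percentile(G[:,1],1)+np.percentile(G[:,1],99))/2])/1000+[.599,.053])
E
```

```text
wrist 1849 tab min [-92.7 165.   78. ] max [-62.7 224.  104.1] slope 0.42518359639876896 y at z75 162.49309028263573 x med -78.35784714632659
  grip 3450 min [  2.6 112.  159.5] max [ 32.3 151.4 185.1] top x 19.1 topz 184.79043096086238
  tab world c [0.5052507  0.25971847]  grip world [0.60844324 0.18575795]
side 136 tab min [-93.2 165.8  78.2] max [-66.5 224.7 104.4] slope 0.4227311151208281 y at z75 161.78173916928247 x med -80.69873762962723
  grip 177 min [  1.6 113.9 159.1] max [ 28.6 154.4 186.5] top x 16.6 topz 185.95353446688642
  tab world c [0.50286672 0.26021941]  grip world [0.60577547 0.18801017]
scene 107 tab min [-94.1 167.5  78. ] max [-63.4 222.5 105.5] slope 0.4004359321058856 y at z75 158.23253793807493 x med -77.08582329882046
  grip 126 min [ 13.5 114.1 163.1] max [ 34.5 152.2 187.1] top x 24.7 topz 186.97092033613632
  tab world c [0.50662849 0.25832479]  grip world [0.61392616 0.18760534]
```

```bash
cat > g2.py <<'E'
from goto import *
def R_tab(th,yaw=np.radians(4.2)):
    c,s=np.cos(yaw),np.sin(yaw);X=np.array([c,s,0]);Y=np.array([-s,c,0]);Z=np.array([0,0,1.])
    x=-np.cos(th)*Z-np.sin(th)*Y
    return np.column_stack([x,X,np.cross(x,X)])
if __name__=='__main__':
    a=[float(v) for v in sys.argv[1:5]]
    w,t=rows(a[:3],R_tab(a[3])); print('turn',w.tolist(),'shift',t.tolist(),'mm',np.linalg.norm(t)*200); print(get_obs()['joints'].round(2) if hasattr(get_obs()['joints'],'round') else get_obs()['joints'])
E
python3 g2.py .505 .257 .2 .35;python3 g2.py .505 .257 .26 0
```

```text
turn [-0.9884, -0.1754, 0.1743] shift [0.3343, -1.0534, 0.0106] mm 221.04482893748045
[ 0.13  0.31 -0.37  1.81  0.13  1.04 -1.79]
turn [-0.9994, -0.0005, -0.0004] shift [0.0343, -1.0535, 0.0103] mm 210.82170950829519
[ 0.13  0.31 -0.37  1.81  0.13  1.04 -1.79]
```

```bash
python3 -m inch '[[[-0.08,0,0],[0,-0.1,0],0],[[-0.17,0,0],[0,-0.2,0],0],[[-0.26,0,0],[0,-0.35,0],0],[[-0.35,0,0],[0,-0.5,0],0],[[-0.44,0,0],[0,-0.65,0],0],[[-0.53,0,0],[0,-0.8,0],0],[[-0.62,0,0],[0,-0.9,0],0],[[-0.71,0,0],[0,-1,0],0],[[-0.8,0,0],[0,-1,0],0],[[-0.89,0,0],[0,-1,0],0],[[-0.98,0,0],[0,-1,0],0],[[-1,0,0],[0,-1,0],0]]';python3 g2.py .505 .257 .18 .35
```

```text
t: 12.1
position: [0.5078, 0.2468, 0.2662]
orientation: [[-0.001, 0.997, 0.076], [0.001, 0.076, -0.997], [-1.0, -0.001, -0.001]]
force: [-0.2, 0.5, -0.6]
finger_gap: -0.0002
turn [0.002, -0.2235, 0.0001] shift [0.4311, -0.0099, -0.0514] mm 86.85325094663987
[ 0.02  0.45 -0.74  1.7   0.33  1.12 -0.74]
```

```bash
python3 -m inch '[[[0,-0.09,0],[0,-0.01,-0.05],0],[[0,-0.18,0],[0.15,-0.01,-0.05],0],[[0,-0.223,0],[0.35,-0.01,-0.05],0],[[0,-0.223,0],[0.55,-0.01,-0.05],0],[[0,-0.223,0],[0.6,-0.01,-0.05],0],[[0,-0.223,0],[0.6,-0.01,-0.05],0],[[0,-0.223,0],[0.6,-0.01,-0.05],0]]';python3 g2.py .505 .257 .12 .35; python3 - <<'E'
from h import *
for n in('side','wrist','scene'):
    s=snap(n,'t1_%s.png'%n)
s=np.load('last_side.npz')
cv2.imwrite('pics/t1z.png',cv2.resize(s['pixels'][170:310,220:380,::-1],None,fx=4,fy=4,interpolation=2))
s=np.load('last_scene.npz')
cv2.imwrite('pics/t1zs.png',cv2.resize(s['pixels'][140:280,290:450,::-1],None,fx=4,fy=4,interpolation=2))
E
```

```text
t: 12.8
position: [0.5056, 0.2566, 0.1484]
orientation: [[0.027, 0.997, 0.067], [-0.341, 0.072, -0.937], [-0.94, 0.002, 0.342]]
force: [0.4, 0.2, -0.6]
finger_gap: 0.0001
turn [-0.0011, -0.0006, -0.0012] shift [0.1324, -0.0029, -0.0508] mm 28.368158205988625
[-0.31  0.68 -0.58  1.67  0.65  1.22 -1.09]
```

View pics/t1z.png

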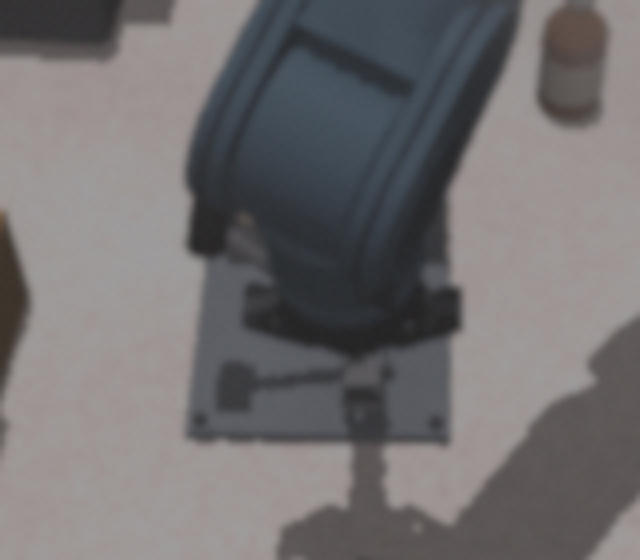

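View pics/t1zs.png

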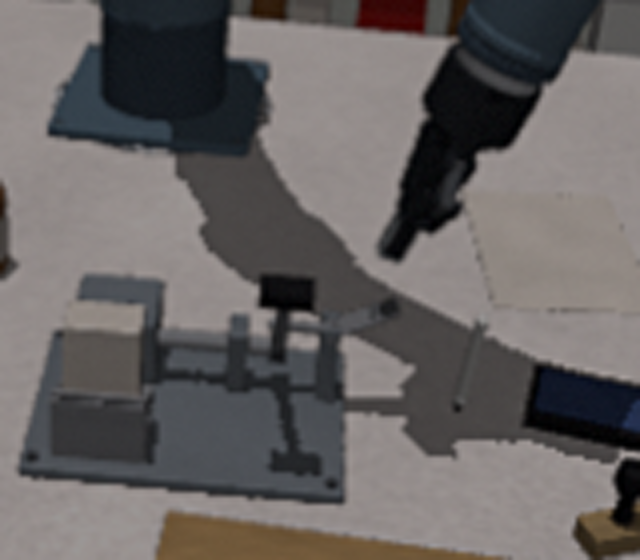

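View pics/t1_wrist.png

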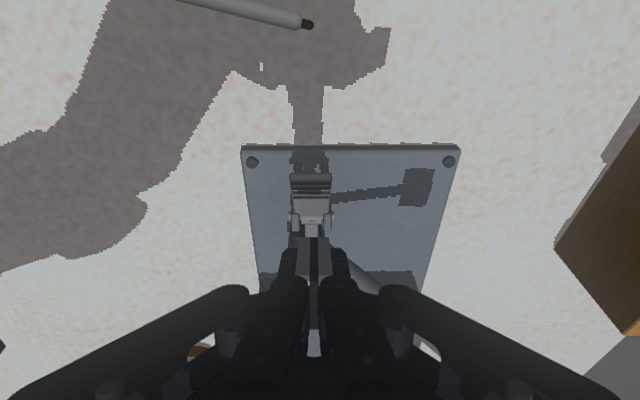

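The scene view shows the tip just above the tab, and the wrist view has the fingers (column 315) lined up with the tab (311,200). Pushing straight down in steps.

```bash
python3 -m inch '[[[0,0,0],[0.1,0,-0.036],0],[[0,0,0],[0.18,0,-0.066],0],[[0,0,0],[0.23,0,-0.084],0],[[0,0,0],[0.28,0,-0.102],0],[[0,0,0],[0.32,0,-0.116],0],[[0,0,0],[0.36,0,-0.131],0],[[0,0,0],[0.4,0,-0.146],0],[[0,0,0],[0.414,0,-0.151],0]]'; python3 -m inch '[[[0,0,0],[0.025,0,-0.009],0],[[0,0,0],[0.05,0,-0.018],0],[[0,0,0],[0.065,0,-0.024],0],[[0,0,0],[0.065,0,-0.024],0],[[0,0,0],[0.065,0,-0.024],0]]'; python3 - <<'E'
from h import *
for n in('wrist','scene'):
    s=snap(n,'t2_%s.png'%n)
s=np.load('last_scene.npz')
cv2.imwrite('pics/t2zs.png',cv2.resize(s['pixels'][140:280,290:450,::-1],None,fx=4,fy=4,interpolation=2))
E
```

```text
t: 13.75
position: [0.5042, 0.2557, 0.0577]
orientation: [[0.025, 0.997, 0.07], [-0.343, 0.074, -0.936], [-0.939, -0.001, 0.344]]
force: [-0.6, -0.5, 2.2]
finger_gap: -0.0001
t: 14.25
position: [0.5044, 0.257, 0.0449]
orientation: [[0.026, 0.997, 0.07], [-0.341, 0.075, -0.937], [-0.94, 0.0, 0.342]]
force: [-1.1, 0.9, 3.9]
finger_gap: -0.0004
```

View pics/t2zs.png

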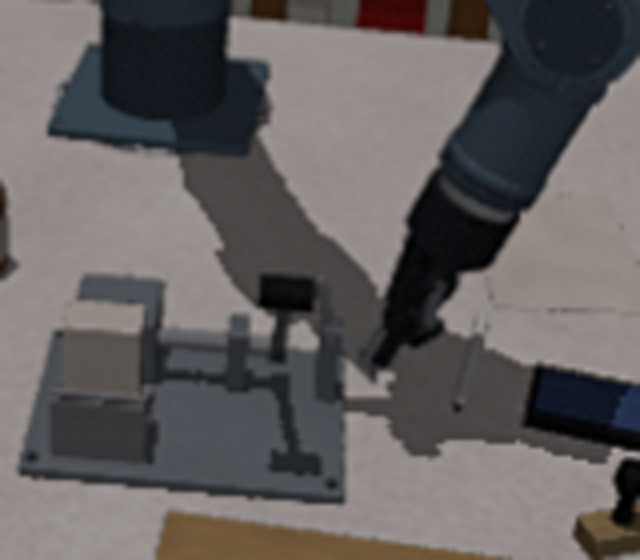

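View pics/t2_wrist.png

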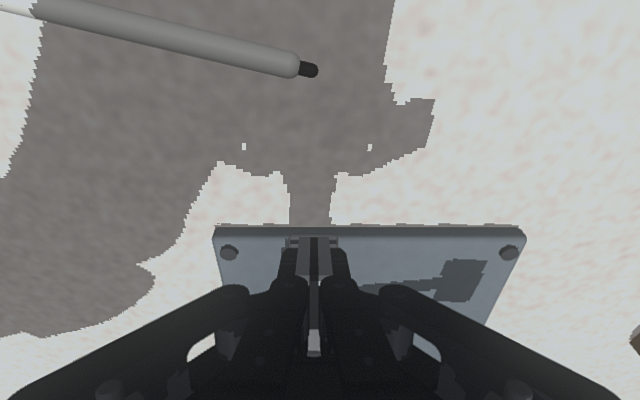

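The tab is now steeply down and the bar stands up. I'll go a little further towards its stop, watching the force.

```bash
python3 -m inch '[[[0,0,0],[0.01,0,-0.004],0],[[0,0,0],[0.02,0,-0.007],0],[[0,0,0],[0.02,0,-0.007],0]]';python3 -m inch '[[[0,0,0],[0.01,0,-0.004],0],[[0,0,0],[0.015,0,-0.0055],0],[[0,0,0],[0.015,0,-0.0055],0]]'
```

```text
t: 14.65
position: [0.505, 0.2584, 0.0424]
orientation: [[0.028, 0.997, 0.07], [-0.34, 0.075, -0.937], [-0.94, 0.003, 0.341]]
force: [-2.7, 4.0, 16.7]
finger_gap: -0.0001
t: 14.95
position: [0.5054, 0.2599, 0.0402]
orientation: [[0.03, 0.997, 0.07], [-0.338, 0.076, -0.938], [-0.941, 0.004, 0.339]]
force: [-2.3, 6.2, 22.2]
finger_gap: -0.0001
```

The stop is reached (22 N at z 0.040). Backing out along the tool axis.

```bash
python3 -m inch '[[[0,0,0],[-0.1,0,0.01],0],[[0,0,0],[-0.3,0,0.01],0],[[0,0,0],[-0.55,0,0],0],[[0,0,0],[-0.8,0,0],0],[[0,0,0],[-1,0,0],0],[[0,0,0],[-1,0,0],0],[[0,0,0],[-1,0,0],0]]'; cat > g3.py <<'E'
from goto import *
def R_lev(yaw=np.radians(4.2)):
    c,s=np.cos(yaw),np.sin(yaw)
    return np.array([[0,-s,c],[0,c,s],[-1,0,0.]])
if __name__=='__main__':
    a=[float(v) for v in sys.argv[1:4]]
    w,t=rows(a[:3],R_lev()); print('turn',w.tolist(),'shift',t.tolist(),'mm',np.linalg.norm(t)*200); print(np.round(get_obs()['joints'],2))
E
python3 g3.py .607 .187 .26; python3 - <<'E'
from h import *
for n in('wrist','scene','side'):
    s=snap(n,'t3_%s.png'%n)
s=np.load('last_scene.npz')
cv2.imwrite('pics/t3zs.png',cv2.resize(s['pixels'][140:280,290:450,::-1],None,fx=4,fy=4,interpolation=2))
E
```

```text
t: 15.65
position: [0.4993, 0.3248, 0.2252]
orientation: [[0.026, 0.997, 0.07], [-0.342, 0.074, -0.937], [-0.939, 0.001, 0.343]]
force: [-1.2, 0.1, 0.2]
finger_gap: 0.0002
turn [-0.9882, 0.1754, 0.1743] shift [0.0864, 0.4858, 0.7423] mm 178.26675405133733
[-0.4   0.66 -0.61  1.51  0.59  1.41 -1.08]
```

View pics/t3zs.png

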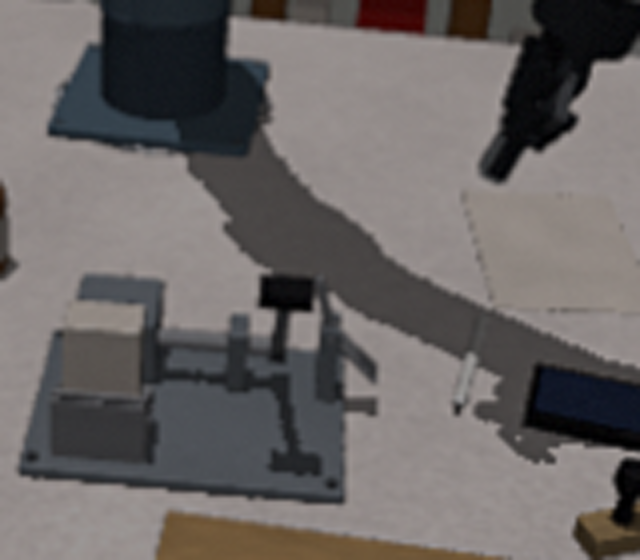

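View pics/t3_wrist.png

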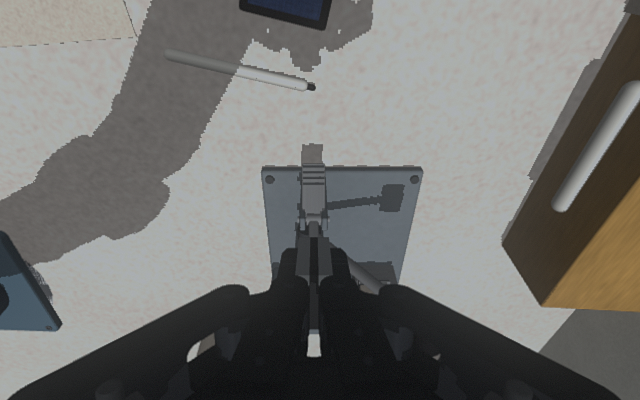

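The catch stays flipped: tab at zoom (360,360) pointing down, bar up at (323,300), and the lever still at rest. Turning upright and moving over the grip.

```bash
python3 -m inch '[[[-0.09,0.016,0.016],[0,0,0.05],1],[[-0.18,0.032,0.032],[0,0.05,0.1],1],[[-0.27,0.048,0.048],[0,0.1,0.17],1],[[-0.36,0.064,0.064],[0.01,0.15,0.25],1],[[-0.45,0.08,0.08],[0.02,0.2,0.33],1],[[-0.54,0.096,0.096],[0.03,0.25,0.4],1],[[-0.63,0.112,0.111],[0.04,0.3,0.48],1],[[-0.72,0.128,0.127],[0.05,0.35,0.55],1],[[-0.81,0.144,0.143],[0.06,0.4,0.62],1],[[-0.9,0.16,0.159],[0.07,0.45,0.69],1],[[-0.988,0.175,0.174],[0.08,0.486,0.742],1],[[-0.988,0.175,0.174],[0.08,0.486,0.742],1]]'; python3 g3.py .607 .187 .23
```

```text
t: 17.0
position: [0.6087, 0.183, 0.2588]
orientation: [[-0.003, -0.067, 0.998], [-0.002, 0.998, 0.067], [-1.0, -0.002, -0.003]]
force: [0.6, -1.5, -0.7]
finger_gap: 0.0857
turn [-0.0039, -0.0022, 0.0012] shift [0.1438, 0.021, -0.0064] mm 29.093229452915676
[ 0.28  0.7  -1.02  1.51  0.61  1.28  0.82]
```

```bash
python3 -m inch '[[[0,0,0],[0.05,0.005,0],1],[[0,0,0],[0.08,0.005,0],1],[[0,0,0],[0.08,0.005,0],1]]'; python3 - <<'E'
from h import *; import rel
o=get_obs();print(np.round(o['position'],4))
for n in('wrist','scene','side'):
    s=snap(n,'g1_%s.png'%n);Q=rel.go(n)
    G=Q[(Q[:,1]>100)&(Q[:,1]<170)&(Q[:,0]>-35)&(Q[:,0]<60)&(Q[:,2]>158)&(Q[:,2]<190)]
    if len(G)>20: print(n,len(G),np.percentile(G,2,axis=0).round(1),np.percentile(G,98,axis=0).round(1))
p=np.array(o['position']);c,sn=np.cos(np.radians(4.2)),np.sin(np.radians(4.2))
print('tcp press-rel',np.array([[c,sn],[-sn,c]])@(p[:2]-[.599,.053])*1000)
E
```

```text
t: 17.3
position: [0.605, 0.1893, 0.2434]
orientation: [[-0.003, -0.074, 0.997], [-0.002, 0.997, 0.074], [-1.0, -0.002, -0.003]]
force: [-0.7, 0.6, -0.5]
finger_gap: 0.0857
[0.605  0.1893 0.2434]
wrist 2590 [  3.2 113.5 160. ] [ 29.8 151.4 184.8]
scene 127 [ 14.2 114.4 164.4] [ 32.9 151.7 186.3]
side 168 [  2.4 117.  160.8] [ 28.1 154.1 186.3]
tcp press-rel [ 16.01043049 135.53760071]
```

View pics/g1_wrist.png

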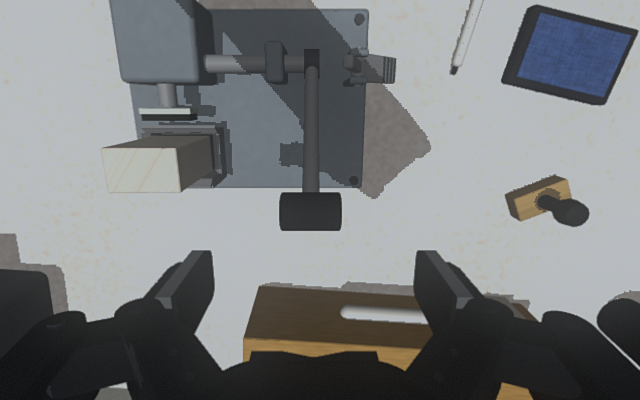

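The grip at (311,211) sits centred between the fingers (313) and clear for the descent. Going down and closing on its flat ends.

```bash
python3 -m inch '[[[0,0,0],[0.05,-0.012,0.003],1],[[0,0,0],[0.2,-0.012,0.003],1],[[0,0,0],[0.35,-0.012,0.003],1],[[0,0,0],[0.43,-0.012,0.003],1],[[0,0,0],[0.452,-0.012,0.003],1],[[0,0,0],[0.452,-0.012,0.003],1],[[0,0,0],[0.452,-0.012,0.003],1]]'; python3 -m inch '[[[0,0,0],[0,0,0],0],[[0,0,0],[0,0,0],0],[[0,0,0],[0,0,0],0],[[0,0,0],[0,0,0],0],[[0,0,0],[0,0,0],0],[[0,0,0],[0,0,0],0],[[0,0,0],[0,0,0],0],[[0,0,0],[0,0,0],0],[[0,0,0],[0,0,0],0]]' 60; python3 -c "
from h import *
snap('side','g2_side.png');snap('scene');snap('wrist','g2_wrist.png')
s=np.load('last_scene.npz')
cv2.imwrite('pics/g2zs.png',cv2.resize(s['pixels'][140:280,290:450,::-1],None,fx=4,fy=4,interpolation=2))"
```

```text
t: 18.15
position: [0.6083, 0.1866, 0.156]
orientation: [[0.001, -0.073, 0.997], [0.0, 0.997, 0.073], [-1.0, -0.0, 0.001]]
force: [0.8, 0.4, 0.9]
finger_gap: 0.0854
t: 19.05
position: [0.608, 0.1871, 0.1554]
orientation: [[0.001, -0.073, 0.997], [0.001, 0.997, 0.073], [-1.0, 0.001, 0.001]]
force: [0.8, 3.7, 5.3]
finger_gap: 0.0387
```

View pics/g2zs.png

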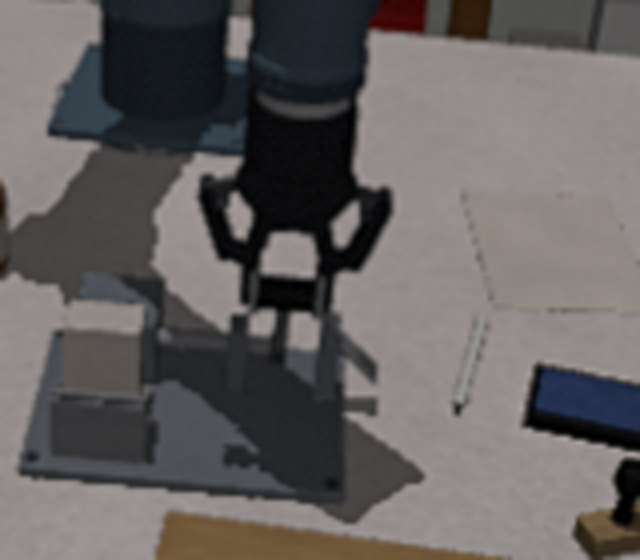

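View pics/g2_wrist.png

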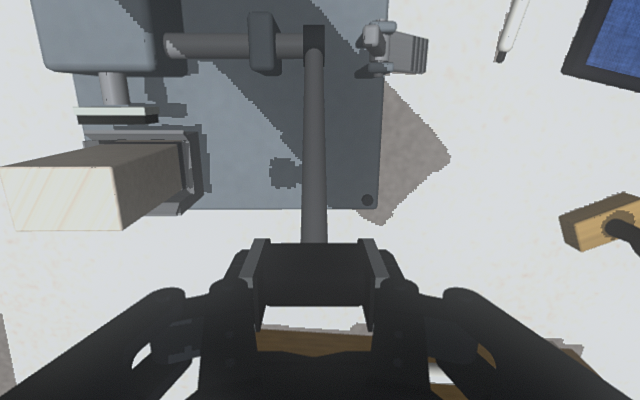

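Gripped: gap 38.7 mm, and the bar sits between the pads at (313,275). Pulling along the arc, in two stages.

```bash
python3 -m inch '[[[0,0,0],[-0.024,0,-0.032],0],[[0,0,0],[-0.048,0,-0.064],0],[[0,0,0],[-0.069,0,-0.098],0],[[0,0,0],[-0.09,0,-0.132],0],[[0,0,0],[-0.108,0,-0.168],0],[[0,0,0],[-0.125,0,-0.204],0],[[0,0,0],[-0.139,0,-0.242],0],[[0,0,0],[-0.153,0,-0.279],0],[[0,0,0],[-0.163,0,-0.318],0],[[0,0,0],[-0.172,0,-0.356],0],[[0,0,0],[-0.172,0,-0.356],0]]'; python3 -c "
from h import *
snap('scene');snap('wrist','g3_wrist.png')
s=np.load('last_scene.npz')
cv2.imwrite('pics/g3zs.png',cv2.resize(s['pixels'][140:280,290:450,::-1],None,fx=4,fy=4,interpolation=2))"
```

```text
t: 20.3
position: [0.5366, 0.1818, 0.1889]
orientation: [[0.001, -0.074, 0.997], [0.001, 0.997, 0.074], [-1.0, 0.001, 0.001]]
force: [2.3, 5.8, -5.0]
finger_gap: 0.0391
```

View pics/g3zs.png

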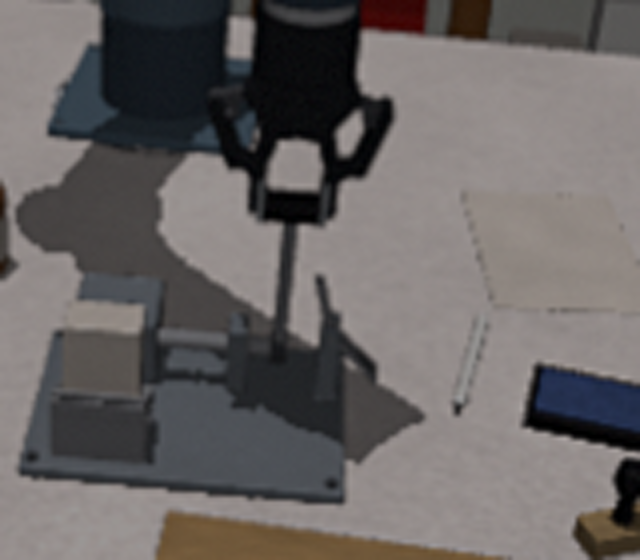

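View pics/g3_wrist.png

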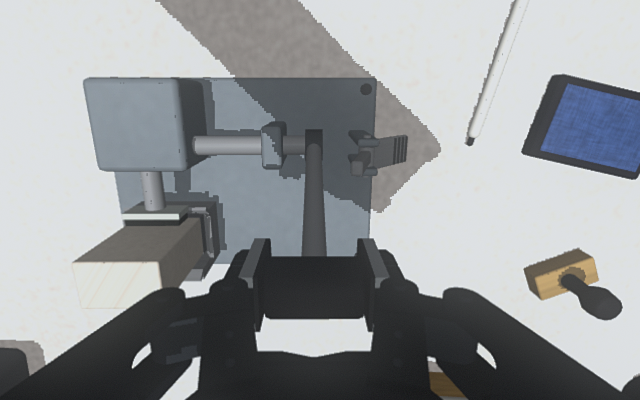

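The lever swings freely with the catch clear. Continuing to the stop.

```bash
python3 -m inch '[[[0,0,0],[-0.007,0,-0.04],0],[[0,0,0],[-0.012,0,-0.08],0],[[0,0,0],[-0.015,0,-0.12],0],[[0,0,0],[-0.016,0,-0.159],0],[[0,0,0],[-0.015,0,-0.2],0],[[0,0,0],[-0.012,0,-0.239],0],[[0,0,0],[-0.007,0,-0.28],0],[[0,0,0],[-0.003,0,-0.3],0],[[0,0,0],[0,0,-0.318],0],[[0,0,0],[0,0,-0.318],0],[[0,0,0],[0,0,-0.318],0]]'; python3 -m inch '[[[0,0,0],[0.002,0,-0.015],0],[[0,0,0],[0.003,0,-0.02],0],[[0,0,0],[0.003,0,-0.02],0]]'; python3 - <<'E'
from h import *
import rel
o=get_obs();p=np.array(o['position']);c,sn=np.cos(np.radians(4.2)),np.sin(np.radians(4.2))
print('tcp press-rel',np.array([[c,sn],[-sn,c]])@(p[:2]-[.599,.053])*1000,p[2],o['force'])
for n in('scene','wrist'):
    snap(n,'g4_%s.png'%n); Q=rel.go(n)
    T=Q[(Q[:,2]>118)&(Q[:,2]<140)&(abs(Q[:,0])<40)&(abs(Q[:,1])<45)]
    print(n,len(T),cv2.minAreaRect(T[:,:2].astype(np.float32)),np.median(T[:,2]))
s=np.load('last_scene.npz')
cv2.imwrite('pics/g4zs.png',cv2.resize(s['pixels'][140:280,290:450,::-1],None,fx=4,fy=4,interpolation=2))
E
```

```text
t: 21.5
position: [0.4761, 0.1774, 0.1902]
orientation: [[0.005, -0.072, 0.997], [0.003, 0.997, 0.072], [-1.0, 0.002, 0.005]]
force: [6.1, 4.2, 1.6]
finger_gap: 0.0388
t: 21.8
position: [0.4725, 0.1771, 0.1896]
orientation: [[0.006, -0.072, 0.997], [0.003, 0.997, 0.071], [-1.0, 0.003, 0.006]]
force: [7.7, 4.9, -0.3]
finger_gap: 0.0388
tcp press-rel [-117.11735738  133.03046393] 0.1895861458925863 [ 7.71981443  4.92695443 -0.34436347]
scene 192 ((5.978395462036133, 0.6598167419433594), (58.87863540649414, 39.56548309326172), 87.15161895751953) 127.73146976225019
wrist 207 ((4.729272365570068, 18.341922760009766), (36.92417526245117, 23.791404724121094), 57.172237396240234) 126.92303582918638
```

View pics/g4zs.png

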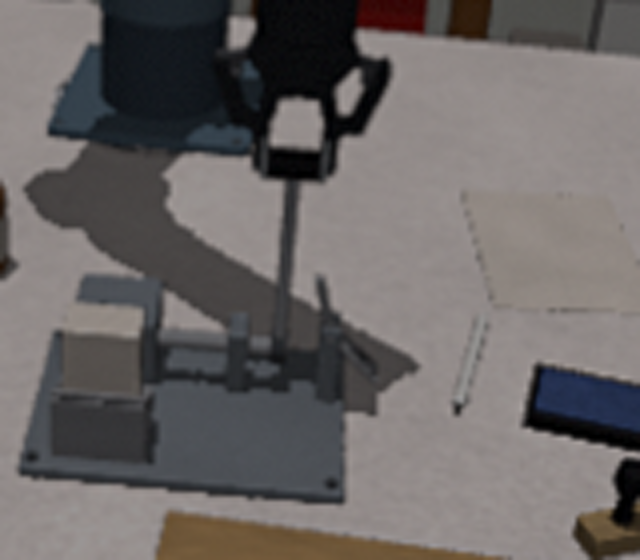

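View pics/g4_wrist.png

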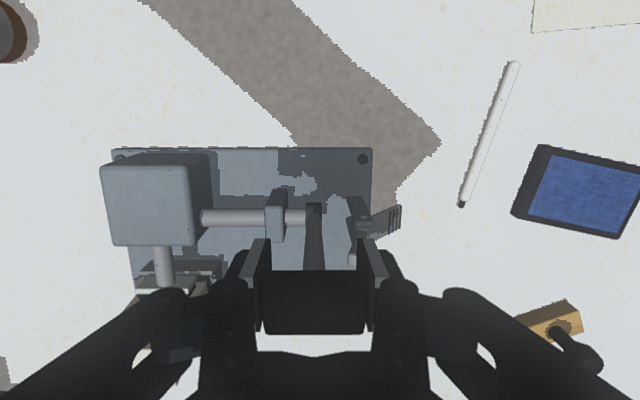

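The lever is nearly over (grip x about -117 from the pocket, 7.7 N) and the carton has shifted against the anvil. I'll ease a bit further to be sure it's on the stop.

```bash
for i in 1 ; do python3 -m inch '[[[0,0,0],[0.003,0,-0.015],0],[[0,0,0],[0.005,0,-0.025],0],[[0,0,0],[0.005,0,-0.025],0],[[0,0,0],[0.005,0,-0.025],0]]'; python3 -m inch '[[[0,0,0],[0.003,0,-0.015],0],[[0,0,0],[0.005,0,-0.025],0],[[0,0,0],[0.005,0,-0.025],0],[[0,0,0],[0.005,0,-0.025],0]]'; done
```

```text
t: 22.3
position: [0.4675, 0.1767, 0.1886]
orientation: [[0.006, -0.071, 0.997], [0.003, 0.997, 0.071], [-1.0, 0.003, 0.006]]
force: [6.4, 4.5, 0.2]
finger_gap: 0.039
t: 22.7
position: [0.4625, 0.1763, 0.1875]
orientation: [[0.006, -0.072, 0.997], [0.003, 0.997, 0.072], [-1.0, 0.002, 0.006]]
force: [7.3, 5.6, -1.9]
finger_gap: 0.0387
```

```bash
cat > lv.py <<'E'
from h import *
import rel
for n in('wrist','scene','side'):
    s=snap(n,'l_%s.png'%n)
    Q=rel.go(n)
    # rod points: below grip, between z 95 and 185 near y 132
    T=Q[(abs(Q[:,1]-132)<8)&(Q[:,2]>95)&(Q[:,2]<185)&(Q[:,0]<-60)&(Q[:,0]>-140)]
    if len(T)>15:
        f=np.polyfit(T[:,2],T[:,0],1);print(n,len(T),'slope dx/dz',f[0],'x at z50',np.polyval(f,50),'x at 207',np.polyval(f,207), 'zrange',T[:,2].min(),T[:,2].max())
o=get_obs();p=np.array(o['position']);c,sn=np.cos(np.radians(4.2)),np.sin(np.radians(4.2))
print('tcp press-rel',np.array([[c,sn],[-sn,c]])@(p[:2]-[.599,.053])*1000,p[2],np.round(o['force'],1))
s=np.load('last_scene.npz');a=cv2.resize(s['pixels'][150:260,300:400,::-1],None,fx=5,fy=5,interpolation=2)
s=np.load('last_wrist.npz');b=cv2.resize(s['pixels'][180:350,100:420,::-1],(800,425));cv2.imwrite('pics/l2.png',a);cv2.imwrite('pics/l3.png',b)
E
python3 lv.py
```

```text
wrist 701 slope dx/dz -0.19507325512014237 x at z50 -88.69547358821394 x at 207 -119.3219746420763 zrange 95.19553559572566 183.22625565105284
scene 104 slope dx/dz -0.19560237287973906 x at z50 -79.71619275298887 x at 207 -110.42576529510791 zrange 97.18196718456007 184.5517473734668
side 90 slope dx/dz -0.18997498354459272 x at z50 -84.82283478784379 x at 207 -114.64890720434484 zrange 95.6040661578339 179.0674214963789
tcp press-rel [-127.10029121  132.99154596] 0.1874800723952774 [ 8.1  4.7 -1. ]
```

View pics/l3.png

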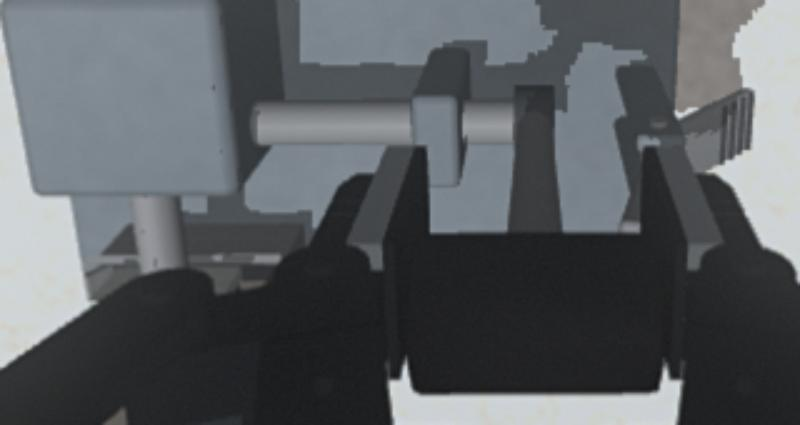

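View pics/l2.png

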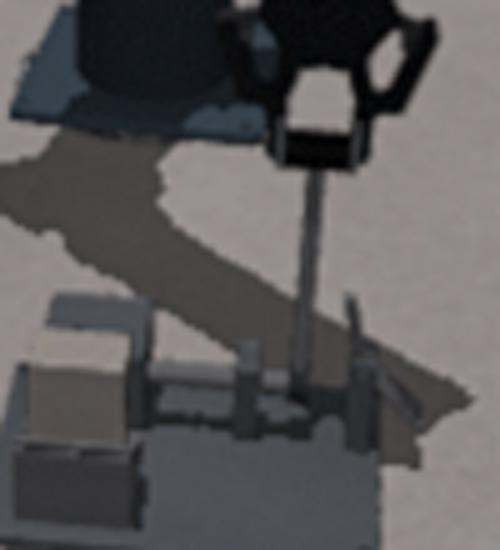

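View pics/l_side.png

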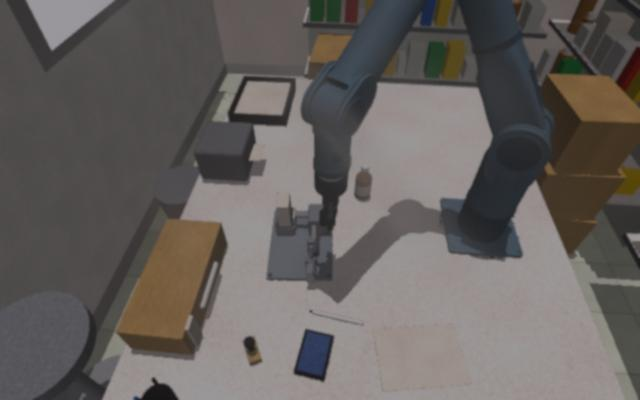

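Rod slope of -0.19 to -0.195 in all three views gives a lean of about 0.19 rad, so the lever is at its stop (joint about 0.89). The pads slid about 10 mm along the bar ends on the last push, though they still overlap it. I'll firm up the grip, hold, and check steadiness.

```bash
python3 -m inch '[[[0,0,0],[0,0,0],0],[[0,0,0],[0,0,0],0],[[0,0,0],[0,0,0],0],[[0,0,0],[0,0,0],0],[[0,0,0],[0,0,0],0],[[0,0,0],[0,0,0],0],[[0,0,0],[0,0,0],0],[[0,0,0],[0,0,0],0],[[0,0,0],[0,0,0],0],[[0,0,0],[0,0,0],0]]' 90; python3 lv.py;  python3 -m inch '[[[0,0,0],[0,0,0],0],[[0,0,0],[0,0,0],0],[[0,0,0],[0,0,0],0],[[0,0,0],[0,0,0],0],[[0,0,0],[0,0,0],0],[[0,0,0],[0,0,0],0],[[0,0,0],[0,0,0],0],[[0,0,0],[0,0,0],0],[[0,0,0],[0,0,0],0],[[0,0,0],[0,0,0],0]]'; python3 lv.py; python3 - <<'E'
import rel,cv2,numpy as np
for n in('scene','side'):
    Q=rel.go(n); T=Q[(Q[:,2]>118)&(Q[:,2]<140)&(abs(Q[:,0])<40)&(abs(Q[:,1])<45)]
    print(n,len(T),cv2.minAreaRect(T[:,:2].astype(np.float32)),np.median(T[:,2]))
    F=Q[(Q[:,2]>80)&(Q[:,2]<122)&(Q[:,0]>10)&(Q[:,0]<30)&(abs(Q[:,1])<25)]
    if len(F)>30: print('far face tilt',np.polyfit(F[:,2],F[:,0],1),np.median(F[:,0]))
E
```

```text
t: 23.85
position: [0.4626, 0.1763, 0.1876]
orientation: [[0.006, -0.072, 0.997], [0.003, 0.997, 0.072], [-1.0, 0.002, 0.006]]
force: [7.5, 5.0, 0.8]
finger_gap: 0.0381
wrist 707 slope dx/dz -0.1945902092347551 x at z50 -88.72369141361486 x at 207 -119.2743542634714 zrange 95.11500087506784 183.1434491121304
scene 104 slope dx/dz -0.16619601753067187 x at z50 -82.41017983433468 x at 207 -108.50295458665018 zrange 95.37745396343067 184.59726690085589
side 90 slope dx/dz -0.1898207788228327 x at z50 -84.88567795132107 x at 207 -114.6875402265058 zrange 95.22893766911756 178.24371566312115
tcp press-rel [-127.06342416  133.03715478] 0.18761186179494793 [8.  4.6 0.2]
t: 25.0
position: [0.4626, 0.1763, 0.1876]
orientation: [[0.006, -0.072, 0.997], [0.003, 0.997, 0.072], [-1.0, 0.002, 0.006]]
force: [7.4, 4.3, 1.0]
finger_gap: 0.0383
wrist 708 slope dx/dz -0.1946164495348098 x at z50 -88.71481394667916 x at 207 -119.26959652364431 zrange 95.06155955486803 184.06158852861668
scene 103 slope dx/dz -0.17185307767760608 x at z50 -82.06099071359316 x at 207 -109.04192390897731 zrange 95.4816296596318 184.472365459461
side 88 slope dx/dz -0.19457041672438424 x at z50 -84.41500206619753 x at 207 -114.96255749192585 zrange 96.08434785600028 178.57993054573762
tcp press-rel [-127.02927244  133.00251391] 0.18762387584571144 [ 7.9  3.4 -0.4]
scene 186 ((5.933464050292969, 0.9671249389648438), (57.273536682128906, 40.71957778930664), 89.90339660644531) 127.77016598804286
far face tilt [ 0.02048346 19.79281737] 21.720340500810856
side 219 ((3.756619453430176, 0.7634792327880859), (36.34226608276367, 61.11320877075195), 0.7551037669181824) 126.75627280297286
```

Everything is steady: lever slope -0.195, pull about 8 N, carton against the anvil with negligible tilt, catch still up. Handing in.

```bash
python3 -c "
from bench import workorder,get_obs
print(workorder.hand_in()); o=get_obs(); print(o['t'],o['position'],o['finger_gap'])"
```

```text
the job is handed in; nothing more can be done
None
the job is handed in; nothing more can be done
```

I stood the carton in the pocket and released it. I then pushed the catch tab down to its stop and pulled the lever by its cross grip to its stop. I handed the job in at about 25 s of robot time, still holding the lever; no verdict was reported.

**Last checks:**
- **Lever:** the rod leaned about 0.19 rad to the front in the wrist and side views, so the joint is near 0.89 of 0.90. The blurrier scene view gave 0.17, or 0.87. The lever held still through 2 s of waiting, with about 8 N of pull and a 90 N grip.
- **Carton:** its top was at 126.8–127.8 mm against the expected 127. Tilt was about 0.02 rad, and it sat shifted towards the anvil as intended. I measured 3.8 mm of shift in one view and 4.4 mm in the other, more than the nominal 2.5. It was probably seated a little towards the front first.
- **Catch:** the last close view of it still showed the bar up and the tab down; its angle was not measured.
- **Bystanders:** the arm touched none of them that I saw, but I made no final measurement of their positions.

**Less certain:**
- The pads slid about 10 mm along the ends of the grip on the last push, so they overlap it off-centre.
- The force of the stamp on the carton was not measured; I inferred it from the lever being at its stop and the carton sitting against the anvil.

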